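Dry-fit the X-bracing on a small soundboard

TASK

Dry-fit the four spruce braces on the soundboard that is held on its workboard: stand each one, flat side down, on the pencilled outline of its own length. The leg with the notch in its top lies underneath; lower the other leg across it so that the two notches lock into each other and both legs sit right down on the board. The two plain bars go on the remaining two outlines. Do not tip over the glue bottle.

Things in the scene. Friction and masses are not known exactly. Their poses are not given: they have to be found in the camera images.
- soundboard: pale guitar-shaped board 300 x 220 mm, fixed on plywood; its face is at z 16 mm, rim cleats to 25 mm. Origin: its middle, at bench height. +x along the centre line to the wide end; sound hole (52 mm) at x -64. It bears 4 pencilled brace outlines: an X of two, crossing square at (-10, 0) mm, short 65 mm arms toward the hole, one across the narrow end, one between the long arms.
- notch_up_leg: loose spruce brace 200 x 14 x 18 mm high, 22 g, with a notch open at the top: 18 mm wide, 9.5 deep, mouth flared to 26. Origin: mid-length, underside; x along it, z up; notch at x -35 mm; top slopes to 9 mm height over the last 60 mm at +x, 28 at -x. Its outline on the board: middle (14.7, 24.7) mm, its +x end at board (85.5, 95.5), i.e. direction +45 degrees.
- notch_down_leg: loose spruce brace 170 x 14 x 18 mm, 19 g, same notch but in the underside; pencil lines across its unbroken top show where. Origin: mid-length, underside; x along it; notch at x -20 mm; end slopes 60 mm at +x, 28 at -x. Its outline: middle (4.1, -14.1) mm, +x end at board (64.2, -74.2), direction -45 degrees. Grip it at x +15 mm, so that the fingers clear the other leg.
- long_bar: loose plain spruce bar without notch, 120 x 14 x 18 mm high, 15 g, both ends sloping alike over 22 mm. Origin: mid-length, underside; x along it, z up; either way round is right. Its outline on the board: middle (-108, 0) mm, along the board's y, across the narrow end beyond the sound hole.
- short_bar: loose plain spruce bar without notch, 80 x 14 x 18 mm high, 13 g, both ends sloping alike over 18 mm. Origin: mid-length, underside; x along it, z up; either way round is right. Its outline on the board: middle (80, 10) mm, direction -45 degrees (parallel to the 170 mm outline), between the long arms of the X.
- glue_bottle: white glue bottle with an orange nozzle, 46 mm across, 130 mm high, standing loose beyond the braces; origin in its foot, z up. Bystander: it must stay upright.
Not all that is in view belongs to the job. What is shaped like the short_bar but purple or turquoise is not meant.

How it is judged:
By the outcome, as a careful person would: the job done as asked, in the order asked, and still so for the second after the job is handed in, with the robot touching nothing.
It also fails if it takes over 120 s, if anything falls off the work surface, if the arm or the gripper's body presses on something with over 40 N, if the wrist force passes 120 N, or if a joint passes its speed limit or range.

ROBOT

A 6-joint arm with a two-finger parallel gripper is mounted at the origin on a cart in front of the work surface, level with it; the furniture and walls round the work are solid. World frame = base frame: x ahead of the robot, y to its left, z up, the work surface at z = 0. Lengths are in m, angles in rad, forces in N, time in s.
With the tool pointing down it reaches from about 0.225 to 0.875 m from the base axis. Payload 3.4 kg.
Tool frame: the origin (TCP) lies at the very end of the fingers, on their centre line; the grasp point (between the pads) lies behind it (manip.grasp_offset is the z of the grasp point in the tool frame, in m); z points along the fingers, y is the line along which they close (so a half turn about z gives the same grasp; the last joint's range is limited). The gripper opens to 85 mm and grips with 20 to 120 N. Pads are 22 mm wide; open, the fingers measure 114 mm over their backs; the gripper's body (76 mm by 85 mm) begins 54 mm behind the grasp point. The pads swing forward as they close: fully open they stand 13 mm farther back than shut.
Start: joints at [-1.291, 0.276, 1.505, -0, 1.361, -0.121], TCP at [0.224, -0.529, 0.231] pointing down, gripper open.
Joint ranges: [-2.89, 2.89], [-0.75, 2.08], [0.22, 2.7], [-1.18, 4.32], [0.11, 2.71], [-2.7, 2.7]. Speed limits (rad/s): [2.57, 2.57, 3.14, 3.14, 3.14, 3.14].

INTERFACE

Orientations are given as a unit quaternion [w, x, y, z].
In Python, from rig import manip gives the robot as it stands.
- The arm moves only by the shell command python3 -m pendant 'ROWS' [FORCE]. ROWS is JSON, a list of rows, each an object of numbers: "dx", "dy", "dz": the shift along the tool's x, y, z in m; "rx", "ry", "rz": the turn, a rotation vector about the tool's x, y, z in degrees; "hand": the finger opening in m, from 0 to 0.0854. In form: [{"dx": .., "dy": .., "dz": .., "rx": .., "ry": .., "rz": .., "hand": ..}, ...]. A call has 1 to 12 rows; each row shifts and turns the commanded pose from where the row before left it, along the tool's axes as they then stand; what a row does not reach is not made up. A row lasts 1/12 s, in which the tool goes at most 41.7 mm and 7.16 degrees, less where a joint would pass 70% of its speed; a pose out of reach is approached as far as the arm can. A call is refused whole if a number of a shift passes 0.0417 or a number of a turn 7.16, either way. A call with a gripper value outside its range is refused whole. The fingers move at their own pace and stop on an object; FORCE is the grip in N (left out, the last holds). Time passes only in rows, so rows that do not move let the fingers close. It gives the time, the measured TCP pose, the force, the opening and the grip force at its end, in the units of the state.
- manip.get_state(): the state, without advancing time (a new reading comes with each control period).
- manip.get_image(name): name is "side" or "top"; returns a dict with "frame" (400x640x3 uint8, red, green, blue), "fx", "fy", "cx", "cy" (pixels), "position" and "attitude" of the camera in the world. Camera axes: x right, y up, looking along -z (the intrinsics and any distortion apply to the point x, -y, -z); pixel columns grow to the right and rows downward; lengths in m; the calibration is good to about 2 mm. A picture is of the moment at which its call begins. There is no depth.
- manip.sign_off(): hands the job in; it is judged then, once.
The state is a dict: "clock": time; "qpos": joint angles; "qd": joint speeds; "effort": joint torques, N m; "position": TCP position; "ee_rot": TCP orientation; "contact_force": force on the tool from outside, world axes, zero at the start; "moment": the same for the moment, N m; "width": finger opening in m; "gripper_force": force on a finger pad.
Only numpy, scipy, OpenCV 4.12 (cv2) and the standard library are available. Lean on these libraries where they do the work, as an engineer would, in place of code of your own. Each camera call takes 0.05 s, during which the arm holds its last target. There are 200 camera calls.

## Working session

There is one attempt and no reset: what is moved stays moved. The work goes in short steps, Python scripts to look and compute and a shell command to move; the robot and the scene stay as the last step left them, time stands still between calls to the robot, and variables do not carry over. Pictures are saved under pics/ and viewed, at most 14 in all, crops included, and the job is handed in when it is done.

```bash
ls; mkdir -p pics
python3 - <<'E'
from rig import manip
import cv2
print(manip.get_state(), manip.grasp_offset)
for n in("side","top"):
    d=manip.get_image(n); f=d.pop("frame"); print(n,d)
    cv2.imwrite(f"pics/{n}0.png",cv2.cvtColor(f,cv2.COLOR_RGB2BGR))
E
```

```text
pics
{'clock': 0.0, 'qpos': array([-1.29100638e+00,  2.76569452e-01,  1.50615735e+00, -1.49279445e-05,
        1.36069076e+00, -1.21001813e-01]), 'qd': array([-0.00066162,  0.00076155,  0.00031612, -0.00100597,  0.0001343 ,
        0.00062706]), 'effort': array([-5.09423699e-04, -4.16778195e+01, -2.45803320e+01, -2.04622502e-04,
        1.11631025e-02, -1.53595374e-05]), 'position': array([ 0.22417352, -0.52891372,  0.23044463]), 'ee_rot': array([-9.09002445e-04,  9.79987133e-01,  1.99058751e-01, -7.96428916e-05]), 'contact_force': array([ 0.18557544, -0.0661066 ,  0.67108337]), 'moment': array([-0.00066393, -0.02790154,  0.00933798]), 'gripper_force': 0.0, 'width': 0.0851850617784739} -0.0187
side {'fx': 510.5059074020456, 'fy': 510.5059074020456, 'cx': 320.558823579115, 'cy': 200.58801149498635, 'position': array([ 0.2076911 , -1.13025609,  0.50344824]), 'attitude': array([ 0.82441964,  0.55231346, -0.06674605, -0.10405315])}
top {'fx': 465.84948588539277, 'fy': 465.84948588539277, 'cx': 321.3954028047163, 'cy': 200.13086959024164, 'position': array([ 0.27971123, -0.062607  ,  1.10253672]), 'attitude': array([-0.69947491, -0.07335275,  0.06750406,  0.70767042])}
```

View pics/side0.png

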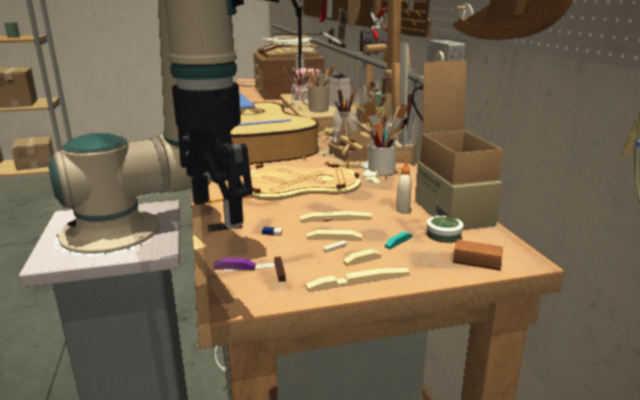

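View pics/top0.png

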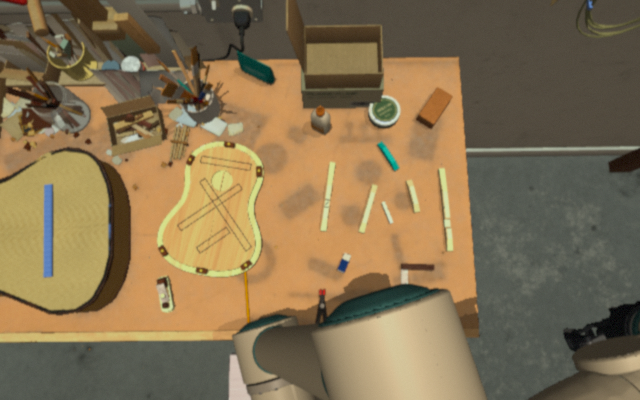

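Run:
```python
import cv2
a=cv2.imread("pics/top0.png");s=cv2.imread("pics/side0.png")
cv2.imwrite("pics/c1.png",cv2.resize(a[140:280,310:460],None,fx=4,fy=4,interpolation=cv2.INTER_CUBIC))
cv2.imwrite("pics/c2.png",cv2.resize(a[135:280,150:275],None,fx=4,fy=4,interpolation=cv2.INTER_CUBIC))
```

```text
(no output)
```

View pics/c1.png

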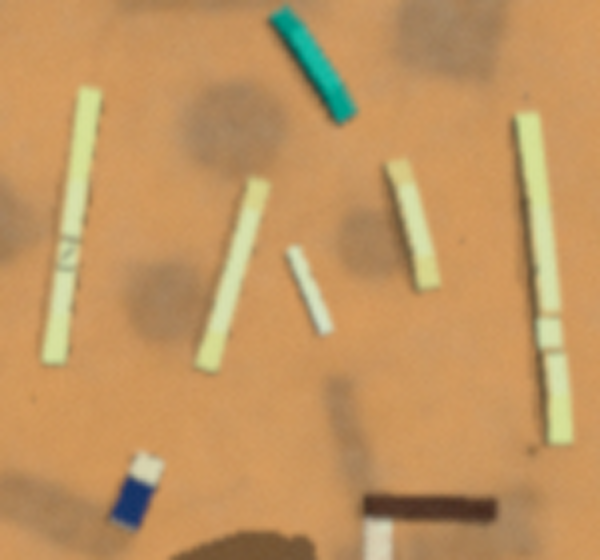

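View pics/c2.png

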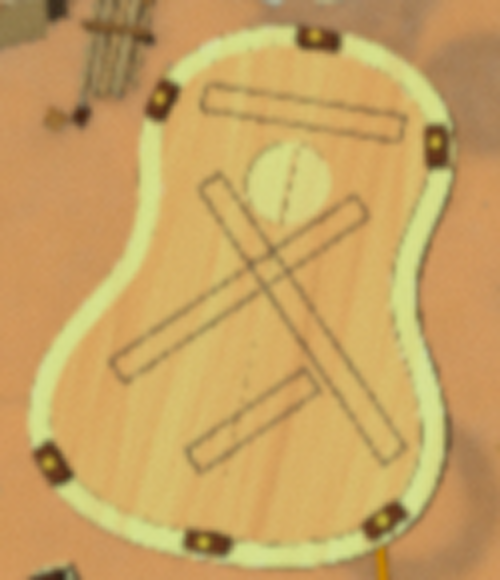

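```bash
cat > h.py <<'E'
import numpy as np, cv2
from scipy.spatial.transform import Rotation as R
from scipy.optimize import least_squares
def rot(q): return R.from_quat(np.r_[q[1:],q[0]])
def proj(d,P):
    p=rot(d["attitude"]).inv().apply(np.atleast_2d(P)-d["position"])
    return np.c_[d["cx"]-d["fx"]*p[:,0]/p[:,2], d["cy"]+d["fy"]*p[:,1]/p[:,2]]
def T(x,y,z,a,P):
    return R.from_euler("z",a).apply(np.atleast_2d(P))+[x,y,z]
# L, slope at +x, slope at -x, notch: +x end height 9
BR=dict(up=(.2,.06,.028),down=(.17,.06,.028),long=(.12,.022,.022),short=(.08,.018,.018))
def body(n):
    L,p,m=BR[n];w=.007
    return np.array([[x,s*w,z] for x,z in((L/2,0),(L/2,.009),(L/2-p,.018),(-L/2+m,.018),(-L/2,.009),(-L/2,0)) for s in(-1,1)])
def meas(pts):
    m=cv2.moments(np.asarray(pts,np.float32).reshape(-1,1,2)) if np.asarray(pts).ndim==2 and np.asarray(pts).shape[1]==2 else cv2.moments(pts,True)
    return m["m10"]/m["m00"],m["m01"]/m["m00"],.5*np.arctan2(2*m["mu11"],m["mu20"]-m["mu02"])
def mask(f):
    h=cv2.cvtColor(f,cv2.COLOR_RGB2HSV).astype(int)
    return ((h[...,0]>=20)&(h[...,0]<=40)&(h[...,1]>50)&(h[...,2]>110)).astype(np.uint8)
def comp(f,box,k=4):
    x0,y0,x1,y1=box
    g=cv2.resize(f[y0:y1,x0:x1],None,fx=k,fy=k,interpolation=cv2.INTER_CUBIC)
    m=mask(g); n,l,s,c=cv2.connectedComponentsWithStats(m)
    i=1+np.argmax(s[1:,4]); mm=(l==i).astype(np.uint8)
    cx,cy,a=meas(mm)
    return np.array([(cx+.5)/k-.5+x0,(cy+.5)/k-.5+y0,a]),s[i,4]/k/k
def fitbrace(n,views,g):
    # views: list of (cam, measured); unknown x,y,z,yaw
    B=body(n)
    def res(v):
        r=[]
        for d,m in views:
            hull=cv2.convexHull(proj(d,T(v[0],v[1],v[2],v[3],B)).astype(np.float32)).reshape(-1,2)
            q=meas(hull); da=(q[2]-m[2]+np.pi/2)%np.pi-np.pi/2
            r+= [q[0]-m[0],q[1]-m[1],da*BR[n][0]*100]
        return r
    s=least_squares(res,g,diff_step=1e-3,x_scale=[.1,.1,.01,.1]); return s.x,np.abs(s.fun).max(),s.fun
E
cat > m1.py <<'E'
from h import *
from rig import manip
D={n:manip.get_image(n) for n in("side","top")}
tb=dict(down=(317,158,338,234),long=(356,182,380,236),short=(404,176,422,216),up=(436,164,456,254))
sb=dict(down=(296,208,376,224),long=(302,226,366,242),short=(340,246,385,267),up=(300,262,414,293))
for n in BR:
    mt,at=comp(D["top"]["frame"],tb[n]);ms,as_=comp(D["side"]["frame"],sb[n])
    # backproject for guess
    d=D["top"];ray=rot(d["attitude"]).apply([(mt[0]-d["cx"])/d["fx"],-(mt[1]-d["cy"])/d["fy"],-1]);p=d["position"]+ray*(-d["position"][2]+.01)/ray[2]
    best=min((fitbrace(n,[(D["top"],mt),(D["side"],ms)],[p[0],p[1],0,a]) for a in np.arange(-3,3.1,1)),key=lambda t:t[1])
    print(n,best[0].round(4),"deg",np.degrees(best[0][3]).round(1),"res",best[2].round(1),"areas",at,as_)
    hull=lambda d:cv2.contourArea(cv2.convexHull(proj(d,T(*best[0],body(n))).astype(np.float32)))
    print("  expected",hull(D["top"]),hull(D["side"]),proj(D["top"],T(*best[0],[[BR[n][0]/2,0,.009]])).round())
c=np.array([(198,186),(220,172),(383,466),(405,449),(110,361),(126,383),(358,197),(370,214),(206,84),(201,108),(406,116),(399,141),(187,452),(201,473),(308,368),(321,387)],float)
uv=(c+.5)/4-.5+[150,135]
def rect(mx,my,a,L,ks):
    return [np.array([mx,my])+R.from_euler("z",a,degrees=True).as_matrix()[:2,:2]@[i*L/2,j*7] for i,j in ks]
Bd=rect(14.7,24.7,45,200,[(-1,-1),(-1,1),(1,-1),(1,1)])
# assign generically by nearest after fit
Bd+=rect(4.1,-14.1,-45,170,[(1,-1),(1,1),(-1,-1),(-1,1)])+rect(-108,0,90,120,[(-1,1),(-1,-1),(1,1),(1,-1)])+rect(80,10,-45,80,[(1,-1),(1,1),(-1,-1),(-1,1)])
Bd=np.c_[np.array(Bd)/1000,np.full(16,.016)]
from itertools import permutations
def res(v,idx): return (proj(D["top"],T(v[0],v[1],0,v[2],Bd[idx]))-uv).ravel()
idx=np.arange(16);v=None
best=min((least_squares(res,[.3,.2,a],args=(idx,)) for a in np.arange(-3,3.1,1)),key=lambda s:s.cost)
for _ in range(3):
    P=proj(D["top"],T(best.x[0],best.x[1],0,best.x[2],Bd))
    idx=np.array([4*(i//4)+np.argmin(np.hypot(*(P[4*(i//4):4*(i//4)+4]-uv[i]).T)) for i in range(16)])
    best=least_squares(res,best.x,args=(idx,))
print("board",best.x.round(4),np.degrees(best.x[2]),best.fun.reshape(-1,2).round(1).tolist(),idx)
print("side outline", proj(D["side"],T(best.x[0],best.x[1],0,best.x[2],Bd)).round().tolist())
E
python3 m1.py
```

```text
up [ 0.4767 -0.3485  0.0062  0.0452] deg 2.6 res [-0.1  0.5 -0.2  0.4 -0.1  0. ] areas 556.9375 667.375
  expected 647.1802081163041 1185.7135686217807 [[441. 167.]]
down [ 0.5122 -0.0699  0.0068 -0.1474] deg -8.4 res [ 0.  -0.1  0.  -0.1  0.  -0.1] areas 425.875 361.4375
  expected 423.2216833077837 608.2930689880159 [[332. 161.]]
long [ 0.48   -0.1648  0.0065 -0.3069] deg -17.6 res [ 0.1 -0.3  0.  -0.3  0.1  0. ] areas 301.8125 299.125
  expected 309.0830850775819 526.9952288984787 [[375. 184.]]
short [ 0.5054 -0.2726  0.0066  0.2555] deg 14.6 res [-0.2  1.  -0.4  0.8 -0.2  0.4] areas 207.25 201.5
  expected 249.17756661237217 384.11489388975315 [[408. 181.]]
board [ 0.4886  0.1959 -3.3207] -190.260772850598 [[0.7, 0.8], [0.1, 1.0], [0.4, -1.4], [-0.2, -0.6], [0.9, -0.1], [0.0, -0.8], [-1.0, 0.2], [-0.8, 0.6], [0.9, 0.4], [0.8, -0.1], [-0.8, 0.3], [-0.2, -0.4], [0.6, -0.5], [0.3, -0.9], [-0.9, 0.8], [-1.0, 0.9]] [ 0  1  2  3  4  5  6  7  8  9 10 11 12 13 14 15]
side outline [[319.0, 171.0], [323.0, 172.0], [270.0, 190.0], [273.0, 191.0], [282.0, 169.0], [278.0, 170.0], [325.0, 182.0], [322.0, 183.0], [341.0, 169.0], [336.0, 170.0], [346.0, 184.0], [341.0, 184.0], [266.0, 176.0], [262.0, 177.0], [286.0, 182.0], [282.0, 183.0]]
```

Run:
```python
import cv2,numpy as np
s=cv2.imread("pics/side0.png")
a=cv2.resize(s[160:296,240:420],None,fx=4,fy=4,interpolation=cv2.INTER_CUBIC)
cv2.imwrite("pics/c3.png",a)
h=cv2.cvtColor(s,cv2.COLOR_BGR2HSV)
for c in (335,360): print([tuple(map(int,h[r,c])) for r in range(228,248)])
```

```text
[(18, 113, 234), (20, 100, 237), (25, 78, 243), (27, 63, 247), (27, 65, 245), (26, 83, 230), (21, 98, 192), (19, 106, 168), (18, 110, 162), (19, 112, 162), (18, 112, 164), (18, 113, 180), (16, 121, 209), (17, 112, 230), (19, 91, 238), (24, 59, 244), (26, 40, 245), (27, 47, 233), (23, 58, 197), (20, 70, 163)]
[(17, 112, 234), (16, 112, 231), (16, 112, 229), (16, 116, 227), (17, 113, 228), (19, 103, 232), (24, 86, 241), (25, 76, 244), (24, 85, 237), (21, 103, 204), (19, 110, 171), (17, 114, 165), (16, 121, 183), (16, 120, 216), (17, 120, 230), (17, 117, 233), (17, 118, 233), (17, 118, 234), (17, 118, 233), (17, 119, 233)]
```

View pics/c3.png

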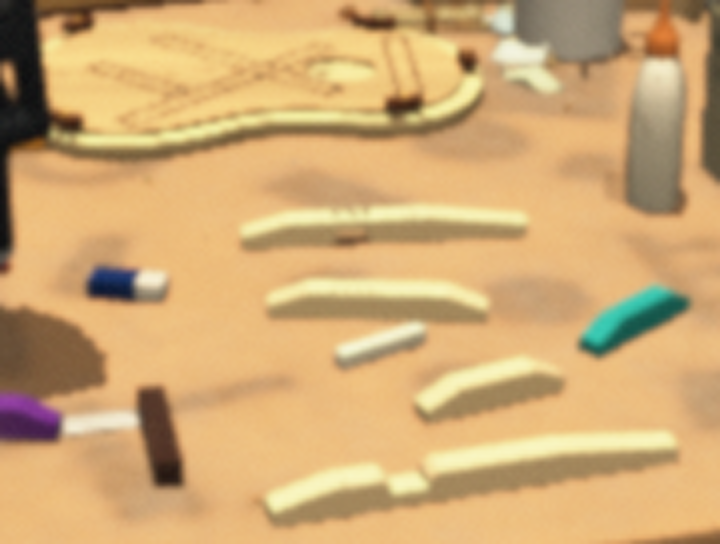

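```bash
python3 - <<'E'
s=open('h.py').read()
s=s.replace("return ((h[...,0]>=20)&(h[...,0]<=40)&(h[...,1]>50)&(h[...,2]>110)).astype(np.uint8)",
"return (((h[...,0]>=20)&(h[...,0]<=40)&(h[...,1]>35)&(h[...,2]>110))|((h[...,2]<205)&(h[...,2]>90))).astype(np.uint8)")
open('h.py','w').write(s)
E
python3 m1.py | grep -v side
```

```text
up [ 4.787e-01 -3.475e-01 -1.000e-04 -1.720e-02] deg -1.0 res [-0.2  1.  -0.7  0.8 -0.2  0.7] areas 1210.625 1220.9375
  expected 632.3058079890907 1192.1511830575764 [[443. 167.]]
down [ 5.0510e-01 -6.7800e-02  5.0000e-04 -3.2387e+00] deg -185.6 res [ 0.2 -1.1  0.4 -1.1  0.2 -0.6] areas 980.3125 659.0
  expected 415.7706839030143 603.7279372585472 [[324. 233.]]
long [ 0.4844 -0.1611 -0.001  -0.1913] deg -11.0 res [-0.2  1.2  0.   1.1 -0.2 -0.6] areas 961.3125 564.3125
  expected 310.6440779103432 520.4556137807667 [[370. 182.]]
short [ 5.064e-01 -2.687e-01 -2.200e-03  5.000e-04] deg 0.0 res [ 0.3 -1.5  0.7 -1.2  0.2  0.9] areas 454.375 399.375
  expected 235.3086298648268 404.45292421686463 [[410. 181.]]
board [ 0.4886  0.1959 -3.3207] -190.260772850598 [[0.7, 0.8], [0.1, 1.0], [0.4, -1.4], [-0.2, -0.6], [0.9, -0.1], [0.0, -0.8], [-1.0, 0.2], [-0.8, 0.6], [0.9, 0.4], [0.8, -0.1], [-0.8, 0.3], [-0.2, -0.4], [0.6, -0.5], [0.3, -0.9], [-0.9, 0.8], [-1.0, 0.9]] [ 0  1  2  3  4  5  6  7  8  9 10 11 12 13 14 15]
```

```bash
sed -i 's/(h\[...,2\]<205)&/(h[...,2]<.82*np.median(h[...,2]))\&/' h.py
python3 m1.py | grep -v side
```

```text
up [ 0.4777 -0.3483  0.0008  0.0376] deg 2.2 res [-0.   0.  -0.1  0.  -0.   0.1] areas 701.5625 1181.125
  expected 639.2519870654214 1183.1075592697598 [[441. 168.]]
down [ 0.512  -0.0697  0.0022 -0.1391] deg -8.0 res [-0.1  0.4 -0.1  0.4 -0.1  0. ] areas 427.3125 627.9375
  expected 419.13731668377295 606.8304297591094 [[332. 161.]]
long [ 4.7950e-01 -1.6390e-01  8.0000e-04 -3.4671e+00] deg -198.6 res [ 0.1 -0.6  0.  -0.5  0.1  0. ] areas 330.375 534.3125
  expected 304.4646595865488 524.666882599704 [[360. 232.]]
short [ 5.0820e-01 -2.7040e-01 -5.0000e-04  3.3183e+00] deg 190.1 res [ 0.  -0.3 -0.  -0.2  0.1  0.2] areas 318.5625 382.0625
  expected 242.81194838136435 390.12623745086603 [[415. 212.]]
board [ 0.4886  0.1959 -3.3207] -190.260772850598 [[0.7, 0.8], [0.1, 1.0], [0.4, -1.4], [-0.2, -0.6], [0.9, -0.1], [0.0, -0.8], [-1.0, 0.2], [-0.8, 0.6], [0.9, 0.4], [0.8, -0.1], [-0.8, 0.3], [-0.2, -0.4], [0.6, -0.5], [0.3, -0.9], [-0.9, 0.8], [-1.0, 0.9]] [ 0  1  2  3  4  5  6  7  8  9 10 11 12 13 14 15]
```

```bash
cat >> h.py <<'E'
def back(d,uv,z):
    uv=np.atleast_2d(uv).astype(float)
    r=rot(d["attitude"]).apply(np.c_[(uv[:,0]-d["cx"])/d["fx"],-(uv[:,1]-d["cy"])/d["fy"],-np.ones(len(uv))])
    return d["position"]+r*((z-d["position"][2])/r[:,2])[:,None]
E
python3 - <<'E'
from h import *
from rig import manip
d=manip.get_image("top")
for n,a,b in(("up",(527,114),(560,442)),("down",(90,89),(54,362)),("long",(259,180),(207,370)),("short",(398,161),(428,289))):
    p=back(d,(np.array([a,b])+.5)/4-.5+[310,140],.009); v=p[0]-p[1]
    print(n,p.mean(0).round(4),np.degrees(np.arctan2(v[1],v[0])).round(1),np.hypot(v[0],v[1]).round(4))
E
```

```text
up [ 0.4771 -0.3497  0.009 ] 2.0 0.1986
down [ 0.5121 -0.0699  0.009 ] -8.1 0.1688
long [ 0.48   -0.1655  0.009 ] -16.7 0.1198
short [ 0.5088 -0.2739  0.009 ] 10.1 0.0798
```

```bash
cat > plan.py <<'E'
import sys
from h import *
from rig import manip
x,y,z,a=map(float,sys.argv[1:5])
s=manip.get_state();p=s["position"];Rm=rot(s["ee_rot"]);xa=Rm.as_matrix()
yaw=np.degrees(np.arctan2(xa[1,0],xa[0,0]))
d=np.array([x,y,z])-p;th=np.radians(a);c,n=np.cos(th),np.sin(th)
dy=(a-yaw+180)%360-180
print("t",s["clock"].round(2),"pos",p.round(4),"yaw",yaw.round(2),"tilt",np.degrees(xa[:2,2]).round(2),"F",s["contact_force"].round(1),"w",s["width"].round(4),"g",s["gripper_force"].round(1))
print("rz",(-dy).round(2),"rows",abs(dy)/7,"| after: dx",(c*d[0]+n*d[1]).round(4),"dy",(n*d[0]-c*d[1]).round(4),"dz",(-d[2]).round(4), "q6",np.degrees(s["qpos"][5]).round(1))
E
cat > tgt.py <<'E'
from h import *
Bx,By,Ba=.4886,.1959,169.74
for n,m,a,g in(("up",(14.7,24.7),45,0),("down",(4.1,-14.1),-45,15),("long",(-108,0),90,0),("short",(80,10),-45,0)):
    q=np.array(m)/1000+g/1000*np.array([np.cos(np.radians(a)),np.sin(np.radians(a))])
    print(n,T(Bx,By,0,np.radians(Ba),[*q,0]).round(4),(a+Ba+180)%360-180)
E
python3 tgt.py; python3 plan.py .477 -.349 .08 2.1
```

```text
up [[0.4697 0.1742 0.    ]] -145.26
down [[0.4785 0.2228 0.    ]] 124.74000000000001
long [[0.5949 0.1767 0.    ]] -100.25999999999999
short [[0.4081 0.2003 0.    ]] 124.74000000000001Traceback (most recent call last):
  File "plan.py", line 9, in <module>
    print("t",s["clock"].round(2),"pos",p.round(4),"yaw",yaw.round(2),"tilt",np.degrees(xa[:2,2]).round(2),"F",s["contact_force"].round(1),"w",s["width"].round(4),"g",s["gripper_force"].round(1))
              ^^^^^^^^^^^^^^^^
AttributeError: 'float' object has no attribute 'round'
```

```bash
sed -i 's/s\["clock"\].round(2)/round(s["clock"],2)/;s/s\["width"\].round(4)/round(float(s["width"]),4)/;s/s\["gripper_force"\].round(1)/round(float(s["gripper_force"]),1)/' plan.py; python3 plan.py .477 -.349 .08 2.1
```

```text
t 0.45 pos [ 0.2243 -0.5294  0.2312] yaw 22.96 tilt [-0.  0.] F [-1.2 -0.4 -0.1] w 0.0851 g 0.0
rz 20.86 rows 2.980670841713504 | after: dx 0.2591 dy -0.171 dz 0.1512 q6 -6.9
```

```bash
python3 -m pendant '[{"rz":6.95,"hand":0.045},{"rz":6.95,"hand":0.045},{"rz":6.95,"hand":0.045},{"dx":0.0288,"dy":-0.019,"dz":0.0168},{"dx":0.0288,"dy":-0.019,"dz":0.0168},{"dx":0.0288,"dy":-0.019,"dz":0.0168},{"dx":0.0288,"dy":-0.019,"dz":0.0168},{"dx":0.0288,"dy":-0.019,"dz":0.0168},{"dx":0.0288,"dy":-0.019,"dz":0.0168},{"dx":0.0288,"dy":-0.019,"dz":0.0168},{"dx":0.0288,"dy":-0.019,"dz":0.0168},{"dx":0.0288,"dy":-0.019,"dz":0.0168}]' 30; python3 -m pendant '[{"dz":0},{"dz":0}]'; python3 plan.py .477 -.349 .004 2.1
python3 - <<'E'
from rig import manip
import cv2
f=cv2.cvtColor(manip.get_image("side")["frame"],cv2.COLOR_RGB2BGR)
cv2.imwrite("pics/s1.png",cv2.resize(f[150:310,200:440],None,fx=3.3,fy=3.3,interpolation=cv2.INTER_CUBIC))
E
```

```text
t 0.45 pos [ 0.2243 -0.5294  0.2312] yaw 22.96 tilt [-0.  0.] F [-1.2 -0.4 -0.1] w 0.0851 g 0.0
rz 20.86 rows 2.980670841713504 | after: dx 0.2591 dy -0.171 dz 0.2272 q6 -6.9invalid input
invalid input
```

View pics/s1.png

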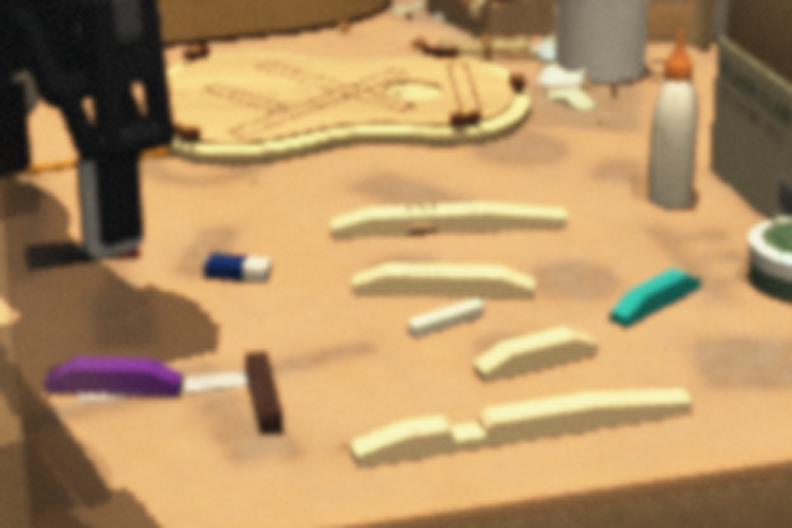

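The arm has not moved: the gripper is still at about (110,200) and the call was refused as "invalid input". I suspect each row needs all the fields, so I'll test that.

```bash
python3 -m pendant '[{"dx":0,"dy":0,"dz":0,"rx":0,"ry":0,"rz":6.95,"hand":0.045}]' 30; echo; python3 -m pendant '[{"rz":6.95}]'; echo; python3 -m pendant '[{"rz":6.95,"hand":0.045}]' 30
```

```text
clock: 0.58
position: [0.2243, -0.5294, 0.2313]
ee_rot: [0.0, 0.99, 0.138, 0.0]
contact_force: [-0.6, 0.5, 0.7]
width: 0.0758
gripper_force: 0.0

invalid input
invalid input
```

```bash
python3 -m pendant '[{"dx":0,"dy":0,"dz":0,"rx":0,"ry":0,"rz":6.95,"hand":0.045},{"dx":0,"dy":0,"dz":0,"rx":0,"ry":0,"rz":6.95,"hand":0.045},{"dx":0.0288,"dy":-0.019,"dz":0.0168,"rx":0,"ry":0,"rz":0,"hand":0.045},{"dx":0.0288,"dy":-0.019,"dz":0.0168,"rx":0,"ry":0,"rz":0,"hand":0.045},{"dx":0.0288,"dy":-0.019,"dz":0.0168,"rx":0,"ry":0,"rz":0,"hand":0.045},{"dx":0.0288,"dy":-0.019,"dz":0.0168,"rx":0,"ry":0,"rz":0,"hand":0.045},{"dx":0.0288,"dy":-0.019,"dz":0.0168,"rx":0,"ry":0,"rz":0,"hand":0.045},{"dx":0.0288,"dy":-0.019,"dz":0.0168,"rx":0,"ry":0,"rz":0,"hand":0.045},{"dx":0.0288,"dy":-0.019,"dz":0.0168,"rx":0,"ry":0,"rz":0,"hand":0.045},{"dx":0.0288,"dy":-0.019,"dz":0.0168,"rx":0,"ry":0,"rz":0,"hand":0.045},{"dx":0.0288,"dy":-0.019,"dz":0.0168,"rx":0,"ry":0,"rz":0,"hand":0.045},{"dx":0.0288,"dy":-0.019,"dz":0.0168,"rx":0,"ry":0,"rz":0,"hand":0.045}]' 30; python3 -m pendant '[{"dx":0,"dy":0,"dz":0,"rx":0,"ry":0,"rz":0},{"dx":0,"dy":0,"dz":0,"rx":0,"ry":0,"rz":0}]'; python3 -m pendant '[{"dx":0,"dy":0,"dz":0,"rx":0,"ry":0,"rz":0,"hand":0.045},{"dx":0,"dy":0,"dz":0,"rx":0,"ry":0,"rz":0,"hand":0.045}]' >/dev/null; python3 plan.py .477 -.349 .004 2.1
```

```text
clock: 1.58
position: [0.5065, -0.3279, 0.0627]
ee_rot: [0.0, 1.0, 0.018, 0.0]
contact_force: [0.1, -1.0, -1.7]
width: 0.0449
gripper_force: 0.0
t 1.75 pos [ 0.5059 -0.3272  0.062 ] yaw 2.32 tilt [-0.11  0.08] F [0.5 0.8 0.7] w 0.0447 g 0.0
rz 0.22 rows 0.03114235169477248 | after: dx -0.0296 dy 0.0207 dz 0.058 q6 48.2invalid input
```

```bash
python3 -m pendant '[{"dx":-0.0148,"dy":0.0103,"dz":0,"rx":0,"ry":0,"rz":0.2,"hand":0.045},{"dx":-0.0148,"dy":0.0103,"dz":0,"rx":0,"ry":0,"rz":0,"hand":0.045},{"dx":0,"dy":0,"dz":0.015,"rx":0,"ry":0,"rz":0,"hand":0.045},{"dx":0,"dy":0,"dz":0.015,"rx":0,"ry":0,"rz":0,"hand":0.045},{"dx":0,"dy":0,"dz":0.01,"rx":0,"ry":0,"rz":0,"hand":0.045},{"dx":0,"dy":0,"dz":0,"rx":0,"ry":0,"rz":0,"hand":0.045}]'; python3 plan.py .477 -.349 .004 2.1
python3 - <<'E'
from rig import manip
import cv2
f=cv2.cvtColor(manip.get_image("side")["frame"],cv2.COLOR_RGB2BGR)
cv2.imwrite("pics/s2.png",cv2.resize(f[170:300,280:430],None,fx=4,fy=4,interpolation=cv2.INTER_CUBIC))
E
```

```text
clock: 2.25
position: [0.4744, -0.3506, 0.0219]
ee_rot: [-0.001, 1.0, 0.016, -0.001]
contact_force: [-0.2, -0.3, 1.0]
width: 0.0453
gripper_force: 0.0
t 2.25 pos [ 0.4744 -0.3506  0.0219] yaw 1.83 tilt [-0.15  0.12] F [-0.2 -0.3  1. ] w 0.0453 g 0.0
rz -0.27 rows 0.03845663111531345 | after: dx 0.0027 dy -0.0015 dz 0.0179 q6 45.0
```

View pics/s2.png

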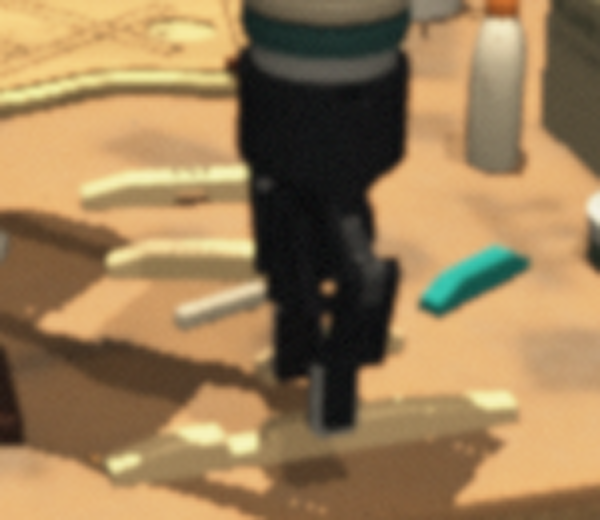

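The near finger stands in front of the leg at about (333,405), with the leg between the fingers and the notch to the left at (240,440). I'll descend and close.

```bash
python3 -m pendant '[{"dx":0.0027,"dy":-0.0015,"dz":0.006,"rx":0,"ry":0,"rz":-0.3,"hand":0.045},{"dx":0,"dy":0,"dz":0.006,"rx":0,"ry":0,"rz":0,"hand":0.045},{"dx":0,"dy":0,"dz":0.006,"rx":0,"ry":0,"rz":0,"hand":0.045},{"dx":0,"dy":0,"dz":0,"rx":0,"ry":0,"rz":0,"hand":0.005},{"dx":0,"dy":0,"dz":0,"rx":0,"ry":0,"rz":0,"hand":0.005},{"dx":0,"dy":0,"dz":0,"rx":0,"ry":0,"rz":0,"hand":0.005},{"dx":0,"dy":0,"dz":0,"rx":0,"ry":0,"rz":0,"hand":0.005},{"dx":0,"dy":0,"dz":0,"rx":0,"ry":0,"rz":0,"hand":0.005}]' 30; python3 plan.py .477 -.349 .004 2.1
```

```text
clock: 2.97
position: [0.4791, -0.3491, 0.0056]
ee_rot: [0.0, 1.0, 0.019, 0.0]
contact_force: [-0.3, 0.1, -0.4]
width: 0.0132
gripper_force: 31.2
t 2.97 pos [ 0.4791 -0.3491  0.0056] yaw 2.22 tilt [ 0.02 -0.03] F [-0.3  0.1 -0.4] w 0.0132 g 31.2
rz 0.12 rows 0.01705440533204897 | after: dx -0.0021 dy -0.0002 dz 0.0016 q6 45.0
```

```bash
python3 -m pendant '[{"dx":0,"dy":0,"dz":-0.01,"rx":0,"ry":0,"rz":0,"hand":0.005},{"dx":0,"dy":0,"dz":-0.02,"rx":0,"ry":0,"rz":0,"hand":0.005},{"dx":0,"dy":0,"dz":-0.02,"rx":0,"ry":0,"rz":0,"hand":0.005},{"dx":0,"dy":0,"dz":-0.02,"rx":0,"ry":0,"rz":0,"hand":0.005},{"dx":0,"dy":0,"dz":-0.02,"rx":0,"ry":0,"rz":-4,"hand":0.005},{"dx":0,"dy":0,"dz":-0.02,"rx":0,"ry":0,"rz":-6,"hand":0.005},{"dx":0,"dy":0,"dz":-0.01,"rx":0,"ry":0,"rz":-7,"hand":0.005},{"dx":0,"dy":0,"dz":0,"rx":0,"ry":0,"rz":-7,"hand":0.005},{"dx":0,"dy":0,"dz":0,"rx":0,"ry":0,"rz":-7,"hand":0.005},{"dx":0,"dy":0,"dz":0,"rx":0,"ry":0,"rz":-7,"hand":0.005},{"dx":0,"dy":0,"dz":0,"rx":0,"ry":0,"rz":-7,"hand":0.005},{"dx":0,"dy":0,"dz":0,"rx":0,"ry":0,"rz":-7,"hand":0.005}]'|tail -2
python3 -m pendant '[{"dx":0,"dy":0,"dz":0,"rx":0,"ry":0,"rz":-7,"hand":0.005},{"dx":0,"dy":0,"dz":0,"rx":0,"ry":0,"rz":-7,"hand":0.005},{"dx":0,"dy":0,"dz":0,"rx":0,"ry":0,"rz":-7,"hand":0.005},{"dx":0,"dy":0,"dz":0,"rx":0,"ry":0,"rz":-7,"hand":0.005},{"dx":0,"dy":0,"dz":0,"rx":0,"ry":0,"rz":-7,"hand":0.005},{"dx":0,"dy":0,"dz":0,"rx":0,"ry":0,"rz":-7,"hand":0.005},{"dx":0,"dy":0,"dz":0,"rx":0,"ry":0,"rz":-7,"hand":0.005},{"dx":0,"dy":0,"dz":0,"rx":0,"ry":0,"rz":-7,"hand":0.005},{"dx":0,"dy":0,"dz":0,"rx":0,"ry":0,"rz":-7,"hand":0.005},{"dx":0,"dy":0,"dz":0,"rx":0,"ry":0,"rz":-7,"hand":0.005},{"dx":0,"dy":0,"dz":0,"rx":0,"ry":0,"rz":-7,"hand":0.005},{"dx":0,"dy":0,"dz":0,"rx":0,"ry":0,"rz":-7,"hand":0.005}]' |tail -2
python3 -m pendant '[{"dx":0,"dy":0,"dz":0,"rx":0,"ry":0,"rz":-7,"hand":0.005},{"dx":0,"dy":0,"dz":0,"rx":0,"ry":0,"rz":-7,"hand":0.005},{"dx":0,"dy":0,"dz":0,"rx":0,"ry":0,"rz":-7,"hand":0.005},{"dx":0,"dy":0,"dz":0,"rx":0,"ry":0,"rz":-7,"hand":0.005},{"dx":0,"dy":0,"dz":0,"rx":0,"ry":0,"rz":-7,"hand":0.005},{"dx":0,"dy":0,"dz":0,"rx":0,"ry":0,"rz":-7,"hand":0.005},{"dx":0,"dy":0,"dz":0,"rx":0,"ry":0,"rz":-7,"hand":0.005},{"dx":0,"dy":0,"dz":0,"rx":0,"ry":0,"rz":-7,"hand":0.005},{"dx":0,"dy":0,"dz":0,"rx":0,"ry":0,"rz":-7,"hand":0.005},{"dx":0,"dy":0,"dz":0,"rx":0,"ry":0,"rz":-7,"hand":0.005},{"dx":0,"dy":0,"dz":0,"rx":0,"ry":0,"rz":-7,"hand":0.005},{"dx":0,"dy":0,"dz":0,"rx":0,"ry":0,"rz":0,"hand":0.005}]'|tail -2; python3 plan.py .468 .173 .12 -145.26
```

```text
width: 0.0135
gripper_force: 31.2
width: 0.0129
gripper_force: 31.2
width: 0.013
gripper_force: 31.2
t 5.97 pos [ 0.5057 -0.3103  0.1216] yaw -148.72 tilt [-2.44 -3.53] F [ 1.1  0.2 -0.3] w 0.013 g 31.2
rz -3.46 rows 0.4938009378135421 | after: dx -0.2444 dy 0.4187 dz 0.0016 q6 -154.9
```

```bash
python3 -m pendant '[{"dx":-0.012,"dy":0.021,"dz":0,"rx":0,"ry":0,"rz":0,"hand":0.005},{"dx":-0.012,"dy":0.021,"dz":0,"rx":0,"ry":0,"rz":0,"hand":0.005},{"dx":-0.012,"dy":0.021,"dz":0,"rx":0,"ry":0,"rz":0,"hand":0.005},{"dx":-0.012,"dy":0.021,"dz":0,"rx":0,"ry":0,"rz":0,"hand":0.005},{"dx":-0.012,"dy":0.021,"dz":0,"rx":0,"ry":0,"rz":0,"hand":0.005},{"dx":-0.012,"dy":0.021,"dz":0,"rx":0,"ry":0,"rz":0,"hand":0.005},{"dx":-0.012,"dy":0.021,"dz":0,"rx":0,"ry":0,"rz":0,"hand":0.005},{"dx":-0.012,"dy":0.021,"dz":0,"rx":0,"ry":0,"rz":0,"hand":0.005},{"dx":-0.012,"dy":0.021,"dz":0,"rx":0,"ry":0,"rz":0,"hand":0.005},{"dx":-0.012,"dy":0.021,"dz":0,"rx":0,"ry":0,"rz":0,"hand":0.005}]'; python3 plan.py .468 .173 .12 -145.26
```

```text
clock: 6.8
position: [0.4978, -0.0721, 0.107]
ee_rot: [-0.029, -0.267, 0.963, -0.025]
contact_force: [0.1, -0.6, -0.1]
width: 0.0133
gripper_force: 31.2
t 6.8 pos [ 0.4978 -0.0721  0.107 ] yaw -149.07 tilt [-2.45 -3.63] F [ 0.1 -0.6 -0.1] w 0.0133 g 31.2
rz -3.81 rows 0.543852858284749 | after: dx -0.1152 dy 0.2184 dz -0.013 q6 -131.8
```

```bash
cat >> plan.py <<'E'
Rt=R.from_matrix(np.array([[c,n,0],[n,-c,0],[0,0,-1]]))
print("rotvec",np.degrees((Rm.inv()*Rt).as_rotvec()).round(2),"dpos in final",Rt.inv().apply(d).round(4))
E
python3 plan.py .468 .173 .10 -145.26
```

```text
t 6.8 pos [ 0.4978 -0.0721  0.107 ] yaw -149.07 tilt [-2.45 -3.63] F [ 0.1 -0.6 -0.1] w 0.0133 g 31.2
rz -3.81 rows 0.543852858284749 | after: dx -0.1152 dy 0.2184 dz 0.007 q6 -131.8
rotvec [-1.72 -4.03 -3.74] dpos in final [-0.1152  0.2184  0.007 ]
```

```bash
python3 -m pendant '[{"dx":0,"dy":0,"dz":0,"rx":-1.72,"ry":-4.03,"rz":-3.74,"hand":0.005},{"dx":-0.0115,"dy":0.0218,"dz":0,"rx":0,"ry":0,"rz":0,"hand":0.005},{"dx":-0.0115,"dy":0.0218,"dz":0,"rx":0,"ry":0,"rz":0,"hand":0.005},{"dx":-0.0115,"dy":0.0218,"dz":0,"rx":0,"ry":0,"rz":0,"hand":0.005},{"dx":-0.0115,"dy":0.0218,"dz":0,"rx":0,"ry":0,"rz":0,"hand":0.005},{"dx":-0.0115,"dy":0.0218,"dz":0,"rx":0,"ry":0,"rz":0,"hand":0.005},{"dx":-0.0115,"dy":0.0218,"dz":0,"rx":0,"ry":0,"rz":0,"hand":0.005},{"dx":-0.0115,"dy":0.0218,"dz":0,"rx":0,"ry":0,"rz":0,"hand":0.005},{"dx":-0.0115,"dy":0.0218,"dz":0,"rx":0,"ry":0,"rz":0,"hand":0.005},{"dx":-0.0115,"dy":0.0218,"dz":0,"rx":0,"ry":0,"rz":0,"hand":0.005},{"dx":-0.0115,"dy":0.0218,"dz":0,"rx":0,"ry":0,"rz":0,"hand":0.005}]' >/dev/null;python3 -m pendant '[{"dx":0,"dy":0,"dz":0,"rx":0,"ry":0,"rz":0,"hand":0.005},{"dx":0,"dy":0,"dz":0,"rx":0,"ry":0,"rz":0,"hand":0.005}]' >/dev/null; python3 plan.py .468 .173 .04 -145.26
python3 - <<'E'
from rig import manip
import cv2
f=cv2.cvtColor(manip.get_image("side")["frame"],cv2.COLOR_RGB2BGR)
g=cv2.cvtColor(manip.get_image("top")["frame"],cv2.COLOR_RGB2BGR)
cv2.imwrite("pics/s3.png",cv2.hconcat([cv2.resize(f[120:220,220:370],(600,400)),cv2.resize(g[140:280,150:275],(200,224)).copy() if 0 else cv2.copyMakeBorder(cv2.resize(g[140:280,150:250],(200,280)),0,120,0,0,0)]))
E
```

```text
t 7.88 pos [0.4679 0.1723 0.1069] yaw -145.09 tilt [-0.01  0.  ] F [ 0.8 -0.  -0.7] w 0.0128 g 31.2
rz 0.17 rows 0.024448373618582764 | after: dx -0.0005 dy 0.0005 dz 0.0669 q6 -112.7
rotvec [ 0.01 -0.01  0.17] dpos in final [-0.0005  0.0005  0.0669]
```

View pics/s3.png

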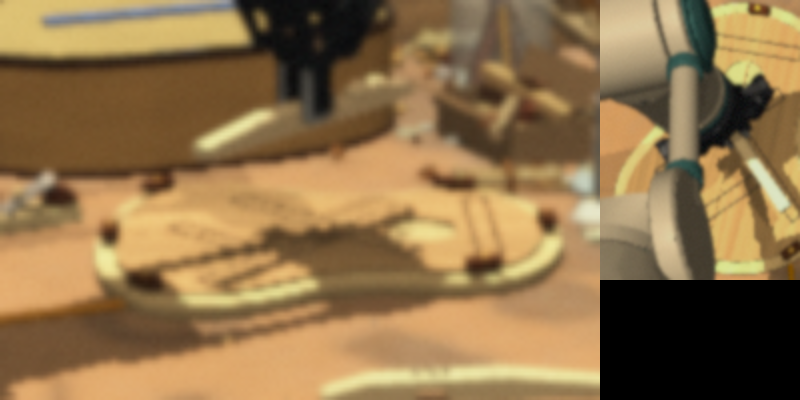

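The leg hangs level in the fingers at about (300,115) in the side half. Lowering it now.

```bash
python3 -m pendant '[{"dx":-0.0005,"dy":0.0005,"dz":0.02,"rx":0,"ry":0,"rz":0.17,"hand":0.005},{"dx":0,"dy":0,"dz":0.02,"rx":0,"ry":0,"rz":0,"hand":0.005},{"dx":0,"dy":0,"dz":0.02,"rx":0,"ry":0,"rz":0,"hand":0.005},{"dx":0,"dy":0,"dz":0.015,"rx":0,"ry":0,"rz":0,"hand":0.005},{"dx":0,"dy":0,"dz":0.005,"rx":0,"ry":0,"rz":0,"hand":0.005},{"dx":0,"dy":0,"dz":0,"rx":0,"ry":0,"rz":0,"hand":0.005},{"dx":0,"dy":0,"dz":0,"rx":0,"ry":0,"rz":0,"hand":0.005}]';python3 plan.py .468 .173 .0216 -145.26; python3 -m pendant '[{"dx":0,"dy":0,"dz":0.002,"rx":0,"ry":0,"rz":0,"hand":0.005},{"dx":0,"dy":0,"dz":0.002,"rx":0,"ry":0,"rz":0,"hand":0.005},{"dx":0,"dy":0,"dz":0,"rx":0,"ry":0,"rz":0,"hand":0.005}]';python3 plan.py .468 .173 .0216 -145.26
```

```text
clock: 8.57
position: [0.4686, 0.1717, 0.0267]
ee_rot: [-0.0, -0.297, 0.955, 0.0]
contact_force: [1.0, 0.4, -0.0]
width: 0.0131
gripper_force: 31.2
t 8.57 pos [0.4686 0.1717 0.0267] yaw -145.45 tilt [-0.04  0.01] F [ 1.   0.4 -0. ] w 0.0131 g 31.2
rz -0.19 rows 0.027479665139379352 | after: dx -0.0003 dy 0.0014 dz 0.0051 q6 -112.4
rotvec [ 0.03 -0.03 -0.19] dpos in final [-0.0003  0.0014  0.0051]
clock: 8.82
position: [0.4684, 0.1724, 0.0227]
ee_rot: [0.0, -0.297, 0.955, 0.0]
contact_force: [-0.0, 0.1, -0.5]
width: 0.0131
gripper_force: 31.2
t 8.82 pos [0.4684 0.1724 0.0227] yaw -145.39 tilt [0.   0.02] F [-0.   0.1 -0.5] w 0.0131 g 31.2
rz -0.13 rows 0.018767735173006322 | after: dx -0.0001 dy 0.0007 dz 0.0011 q6 -112.4
rotvec [ 0.01  0.01 -0.13] dpos in final [-0.0001  0.0007  0.0011]
```

```bash
python3 -m pendant '[{"dx":0,"dy":0.0003,"dz":0.0015,"rx":0,"ry":0,"rz":0,"hand":0.005},{"dx":0,"dy":0,"dz":0,"rx":0,"ry":0,"rz":0,"hand":0.005},{"dx":0,"dy":0,"dz":0,"rx":0,"ry":0,"rz":0,"hand":0.005}]'; python3 -m pendant '[{"dx":0,"dy":0,"dz":0,"rx":0,"ry":0,"rz":0,"hand":0.03},{"dx":0,"dy":0,"dz":0,"rx":0,"ry":0,"rz":0,"hand":0.03},{"dx":0,"dy":0,"dz":0,"rx":0,"ry":0,"rz":0,"hand":0.04},{"dx":0,"dy":0,"dz":-0.008,"rx":0,"ry":0,"rz":0,"hand":0.04},{"dx":0,"dy":0,"dz":-0.015,"rx":0,"ry":0,"rz":0,"hand":0.04},{"dx":0,"dy":0,"dz":-0.025,"rx":0,"ry":0,"rz":0,"hand":0.045},{"dx":0,"dy":0,"dz":-0.025,"rx":0,"ry":0,"rz":0,"hand":0.045},{"dx":0,"dy":0,"dz":-0.025,"rx":0,"ry":0,"rz":0,"hand":0.045}]';python3 plan.py .5269 -.0719 .07 171.9
```

```text
clock: 9.07
position: [0.4683, 0.1727, 0.0213]
ee_rot: [0.0, -0.298, 0.955, 0.0]
contact_force: [0.8, -0.9, 3.9]
width: 0.0127
gripper_force: 31.7
clock: 9.73
position: [0.4676, 0.1725, 0.1201]
ee_rot: [-0.001, -0.297, 0.955, 0.0]
contact_force: [0.8, -0.4, 0.1]
width: 0.0452
gripper_force: 0.0
t 9.73 pos [0.4676 0.1725 0.1201] yaw -145.39 tilt [-0.09  0.  ] F [ 0.8 -0.4  0.1] w 0.0452 g 0.0
rz 42.71 rows 6.102025331394819 | after: dx -0.0932 dy -0.2336 dz 0.0501 q6 -112.4
rotvec [ 3.000e-02 -9.000e-02  4.271e+01] dpos in final [-0.0932 -0.2336  0.0501]
```

```bash
python3 -m pendant '[{"dx":0.01125,"dy":-0.02935,"dz":0,"rx":0,"ry":0,"rz":0,"hand":0.045},{"dx":0.01125,"dy":-0.02935,"dz":0,"rx":0,"ry":0,"rz":0,"hand":0.045},{"dx":0.01125,"dy":-0.02935,"dz":0,"rx":0,"ry":0,"rz":0,"hand":0.045},{"dx":0.01125,"dy":-0.02935,"dz":0,"rx":0,"ry":0,"rz":0,"hand":0.045},{"dx":0.01125,"dy":-0.02935,"dz":0,"rx":0,"ry":0,"rz":0,"hand":0.045},{"dx":0.01125,"dy":-0.02935,"dz":0,"rx":0,"ry":0,"rz":0,"hand":0.045},{"dx":0.01125,"dy":-0.02935,"dz":0,"rx":0,"ry":0,"rz":0,"hand":0.045},{"dx":0.01125,"dy":-0.02935,"dz":0,"rx":0,"ry":0,"rz":0,"hand":0.045},{"dx":0,"dy":0,"dz":0,"rx":0,"ry":0,"rz":6.97,"hand":0.045},{"dx":0,"dy":0,"dz":0,"rx":0,"ry":0,"rz":6.97,"hand":0.045},{"dx":0,"dy":0,"dz":0,"rx":0,"ry":0,"rz":6.97,"hand":0.045},{"dx":0,"dy":0,"dz":0,"rx":0,"ry":0,"rz":6.97,"hand":0.045}]' >/dev/null
python3 -m pendant '[{"dx":0,"dy":0,"dz":0,"rx":0,"ry":0,"rz":6.97,"hand":0.045},{"dx":0,"dy":0,"dz":0,"rx":0,"ry":0,"rz":6.97,"hand":0.045},{"dx":0,"dy":0,"dz":0,"rx":0,"ry":0,"rz":6.97,"hand":0.045},{"dx":0,"dy":0,"dz":0,"rx":0,"ry":0,"rz":6.97,"hand":0.045},{"dx":0,"dy":0,"dz":0,"rx":0,"ry":0,"rz":6.97,"hand":0.045},{"dx":0,"dy":0,"dz":0,"rx":0,"ry":0,"rz":6.97,"hand":0.045},{"dx":0,"dy":0,"dz":0,"rx":0,"ry":0,"rz":6.97,"hand":0.045},{"dx":0,"dy":0,"dz":0,"rx":0,"ry":0,"rz":6.97,"hand":0.045},{"dx":0,"dy":0,"dz":0,"rx":0,"ry":0,"rz":6.97,"hand":0.045},{"dx":0,"dy":0,"dz":0,"rx":0,"ry":0,"rz":6.97,"hand":0.045},{"dx":0,"dy":0,"dz":0,"rx":0,"ry":0,"rz":6.97,"hand":0.045},{"dx":0,"dy":0,"dz":0,"rx":0,"ry":0,"rz":6.97,"hand":0.045}]' >/dev/null
python3 -m pendant '[{"dx":0,"dy":0,"dz":0,"rx":0,"ry":0,"rz":6.97,"hand":0.045},{"dx":0,"dy":0,"dz":0,"rx":0,"ry":0,"rz":6.97,"hand":0.045},{"dx":0,"dy":0,"dz":0,"rx":0,"ry":0,"rz":6.97,"hand":0.045},{"dx":0,"dy":0,"dz":0,"rx":0,"ry":0,"rz":6.97,"hand":0.045},{"dx":0,"dy":0,"dz":0,"rx":0,"ry":0,"rz":6.97,"hand":0.045},{"dx":0,"dy":0,"dz":0,"rx":0,"ry":0,"rz":6.97,"hand":0.045},{"dx":0,"dy":0,"dz":0,"rx":0,"ry":0,"rz":6.97,"hand":0.045},{"dx":0,"dy":0,"dz":0,"rx":0,"ry":0,"rz":6.97,"hand":0.045},{"dx":0,"dy":0,"dz":0,"rx":0,"ry":0,"rz":6.97,"hand":0.045},{"dx":0,"dy":0,"dz":0,"rx":0,"ry":0,"rz":6.97,"hand":0.045},{"dx":0,"dy":0,"dz":0,"rx":0,"ry":0,"rz":6.97,"hand":0.045},{"dx":0,"dy":0,"dz":0,"rx":0,"ry":0,"rz":6.97,"hand":0.045}]'>/dev/null
python3 -m pendant '[{"dx":0,"dy":0,"dz":0,"rx":0,"ry":0,"rz":6.97,"hand":0.045},{"dx":0,"dy":0,"dz":0,"rx":0,"ry":0,"rz":6.97,"hand":0.045},{"dx":0,"dy":0,"dz":0,"rx":0,"ry":0,"rz":6.97,"hand":0.045},{"dx":0,"dy":0,"dz":0,"rx":0,"ry":0,"rz":6.97,"hand":0.045},{"dx":0,"dy":0,"dz":0,"rx":0,"ry":0,"rz":0,"hand":0.045}]'; python3 plan.py .5269 -.0719 .02 -8.1
python3 - <<'E'
from rig import manip
import cv2
g=cv2.cvtColor(manip.get_image("top")["frame"],cv2.COLOR_RGB2BGR)
cv2.imwrite("pics/t4.png",cv2.resize(g[135:280,150:275],None,fx=4,fy=4,interpolation=cv2.INTER_CUBIC))
E
```

```text
clock: 13.15
position: [0.5271, -0.0717, 0.1191]
ee_rot: [-0.0, 0.997, -0.074, -0.0]
contact_force: [-0.0, 1.2, 0.0]
width: 0.0447
gripper_force: 0.0
t 13.15 pos [ 0.5271 -0.0717  0.1191] yaw -8.53 tilt [-0.05  0.01] F [-0.   1.2  0. ] w 0.0447 g 0.0
rz -0.43 rows 0.061955786252854396 | after: dx -0.0002 dy 0.0002 dz 0.0991 q6 83.3
rotvec [ 0.    0.05 -0.43] dpos in final [-0.0002  0.0002  0.0991]
```

View pics/t4.png

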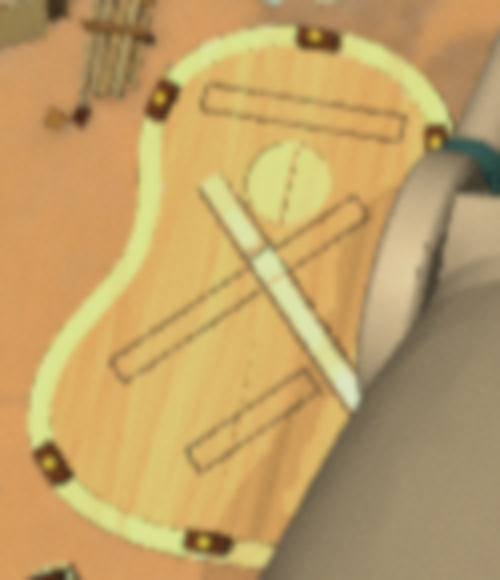

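Run:
```python
from h import *
from rig import manip
d=manip.get_image("top")
g=cv2.cvtColor(d["frame"],cv2.COLOR_RGB2BGR)
k=7;x0,y0,x1,y1=190,172,245,242
im=cv2.resize(g[y0:y1,x0:x1],None,fx=k,fy=k,interpolation=cv2.INTER_CUBIC)
pose=(.4697,.1742,.016,np.radians(-145.26))
def dr(P,col):
    q=((proj(d,T(*pose,np.array(P)))+.5-[x0,y0])*k).astype(int); 
    for a,b in zip(q[:-1],q[1:]): cv2.line(im,tuple(map(int,a)),tuple(map(int,b)),col,1)
w=.007
dr([[-.1,w,.009],[-.1,-w,.009],[-.072,-w,.018],[.04,-w,.018],[.1,-w,.009]],(255,0,0))
dr([[-.1,w,.009],[-.072,w,.018],[.04,w,.018],[.1,w,.009]],(0,0,255))
dr([[-.048,w,.018],[-.048,-w,.018]],(0,160,0));dr([[-.022,w,.018],[-.022,-w,.018]],(0,160,0))
cv2.imwrite("pics/t5.png",im)
```

```text
(no output)
```

View pics/t5.png

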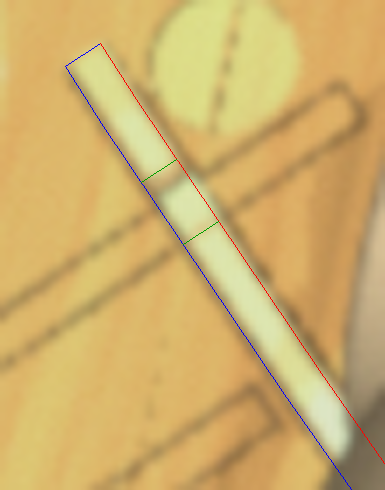

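Leg one lies on its outline within about 1 mm: the overlay matches the edges and the end at (83,55). Now I'll pick the notch-down leg.

```bash
python3 -m pendant '[{"dx":0,"dy":0,"dz":0.025,"rx":0,"ry":0,"rz":-0.3,"hand":0.045},{"dx":0,"dy":0,"dz":0.025,"rx":0,"ry":0,"rz":0,"hand":0.045},{"dx":0,"dy":0,"dz":0.025,"rx":0,"ry":0,"rz":0,"hand":0.045},{"dx":0,"dy":0,"dz":0.02,"rx":0,"ry":0,"rz":0,"hand":0.045},{"dx":0,"dy":0,"dz":0.01,"rx":0,"ry":0,"rz":0,"hand":0.045},{"dx":0,"dy":0,"dz":0.009,"rx":0,"ry":0,"rz":0,"hand":0.045},{"dx":0,"dy":0,"dz":0,"rx":0,"ry":0,"rz":0,"hand":0.045},{"dx":0,"dy":0,"dz":0,"rx":0,"ry":0,"rz":0,"hand":0.005},{"dx":0,"dy":0,"dz":0,"rx":0,"ry":0,"rz":0,"hand":0.005},{"dx":0,"dy":0,"dz":0,"rx":0,"ry":0,"rz":0,"hand":0.005},{"dx":0,"dy":0,"dz":0,"rx":0,"ry":0,"rz":0,"hand":0.005},{"dx":0,"dy":0,"dz":0,"rx":0,"ry":0,"rz":0,"hand":0.005}]' 30; python3 plan.py .5269 -.0719 .005 -8.1
```

```text
clock: 14.25
position: [0.5282, -0.072, 0.0059]
ee_rot: [0.0, 0.997, -0.071, 0.001]
contact_force: [0.7, -0.3, 5.0]
width: 0.0131
gripper_force: 31.1
t 14.25 pos [ 0.5282 -0.072   0.0059] yaw -8.12 tilt [ 0.1  -0.04] F [ 0.7 -0.3  5. ] w 0.0131 g 31.1
rz -0.02 rows 0.002428203852304023 | after: dx -0.0013 dy 0.0001 dz 0.0009 q6 82.9
rotvec [ 0.02 -0.11 -0.02] dpos in final [-0.0013  0.0001  0.0009]
```

```bash
python3 -m pendant '[{"dx":0,"dy":0,"dz":-0.01,"rx":0,"ry":0,"rz":0,"hand":0.005},{"dx":0,"dy":0,"dz":-0.02,"rx":0,"ry":0,"rz":0,"hand":0.005},{"dx":0,"dy":0,"dz":-0.025,"rx":0,"ry":0,"rz":0,"hand":0.005},{"dx":0,"dy":0,"dz":-0.025,"rx":0,"ry":0,"rz":0,"hand":0.005},{"dx":0,"dy":0,"dz":-0.02,"rx":0,"ry":0,"rz":0,"hand":0.005}]' >/dev/null
python3 -m pendant '[{"dx":-0.0075,"dy":-0.0238,"dz":0,"rx":0,"ry":0,"rz":0,"hand":0.005},{"dx":-0.0075,"dy":-0.0238,"dz":0,"rx":0,"ry":0,"rz":0,"hand":0.005},{"dx":-0.0075,"dy":-0.0238,"dz":0,"rx":0,"ry":0,"rz":0,"hand":0.005},{"dx":-0.0075,"dy":-0.0238,"dz":0,"rx":0,"ry":0,"rz":0,"hand":0.005},{"dx":-0.0075,"dy":-0.0238,"dz":0,"rx":0,"ry":0,"rz":0,"hand":0.005},{"dx":-0.0075,"dy":-0.0238,"dz":0,"rx":0,"ry":0,"rz":0,"hand":0.005},{"dx":-0.0075,"dy":-0.0238,"dz":0,"rx":0,"ry":0,"rz":0,"hand":0.005},{"dx":-0.0075,"dy":-0.0238,"dz":0,"rx":0,"ry":0,"rz":0,"hand":0.005},{"dx":-0.0075,"dy":-0.0238,"dz":0,"rx":0,"ry":0,"rz":0,"hand":0.005},{"dx":-0.0075,"dy":-0.0238,"dz":0,"rx":0,"ry":0,"rz":0,"hand":0.005},{"dx":-0.0075,"dy":-0.0238,"dz":0,"rx":0,"ry":0,"rz":0,"hand":0.005},{"dx":-0.0075,"dy":-0.0238,"dz":0,"rx":0,"ry":0,"rz":0,"hand":0.005}]' >/dev/null
python3 -m pendant '[{"dx":0,"dy":0,"dz":0,"rx":0,"ry":0,"rz":-6.99,"hand":0.005},{"dx":0,"dy":0,"dz":0,"rx":0,"ry":0,"rz":-6.99,"hand":0.005},{"dx":0,"dy":0,"dz":0,"rx":0,"ry":0,"rz":-6.99,"hand":0.005},{"dx":0,"dy":0,"dz":0,"rx":0,"ry":0,"rz":-6.99,"hand":0.005},{"dx":0,"dy":0,"dz":0,"rx":0,"ry":0,"rz":-6.99,"hand":0.005},{"dx":0,"dy":0,"dz":0,"rx":0,"ry":0,"rz":-6.99,"hand":0.005},{"dx":0,"dy":0,"dz":0,"rx":0,"ry":0,"rz":-6.99,"hand":0.005},{"dx":0,"dy":0,"dz":0,"rx":0,"ry":0,"rz":-6.99,"hand":0.005},{"dx":0,"dy":0,"dz":0,"rx":0,"ry":0,"rz":-6.99,"hand":0.005},{"dx":0,"dy":0,"dz":0,"rx":0,"ry":0,"rz":-6.99,"hand":0.005}]' >/dev/null
python3 -m pendant '[{"dx":0,"dy":0,"dz":0,"rx":0,"ry":0,"rz":-6.99,"hand":0.005},{"dx":0,"dy":0,"dz":0,"rx":0,"ry":0,"rz":-6.99,"hand":0.005},{"dx":0,"dy":0,"dz":0,"rx":0,"ry":0,"rz":-6.99,"hand":0.005},{"dx":0,"dy":0,"dz":0,"rx":0,"ry":0,"rz":-6.99,"hand":0.005},{"dx":0,"dy":0,"dz":0,"rx":0,"ry":0,"rz":-6.99,"hand":0.005},{"dx":0,"dy":0,"dz":0,"rx":0,"ry":0,"rz":-6.99,"hand":0.005},{"dx":0,"dy":0,"dz":0,"rx":0,"ry":0,"rz":-6.99,"hand":0.005},{"dx":0,"dy":0,"dz":0,"rx":0,"ry":0,"rz":-6.99,"hand":0.005},{"dx":0,"dy":0,"dz":0,"rx":0,"ry":0,"rz":-6.99,"hand":0.005},{"dx":0,"dy":0,"dz":0,"rx":0,"ry":0,"rz":0,"hand":0.005},{"dx":0,"dy":0,"dz":0,"rx":0,"ry":0,"rz":0,"hand":0.005}]' >/dev/null
python3 plan.py .4785 .2228 .05 124.74
```

```text
t 17.42 pos [0.4783 0.2236 0.1052] yaw 124.51 tilt [-0.06  0.01] F [ 0.4 -0.3 -0.6] w 0.0132 g 30.4
rz -0.23 rows 0.033076338805951115 | after: dx -0.0008 dy -0.0003 dz 0.0552 q6 -17.0
rotvec [-0.04 -0.04 -0.23] dpos in final [-0.0008 -0.0003  0.0552]
```

```bash
python3 -m pendant '[{"dx":0,"dy":0,"dz":0.02,"rx":0,"ry":0,"rz":-0.15,"hand":0.005},{"dx":0,"dy":0,"dz":0.02,"rx":0,"ry":0,"rz":0,"hand":0.005},{"dx":0,"dy":0,"dz":0.015,"rx":0,"ry":0,"rz":0,"hand":0.005},{"dx":0,"dy":0,"dz":0,"rx":0,"ry":0,"rz":0,"hand":0.005},{"dx":0,"dy":0,"dz":0,"rx":0,"ry":0,"rz":0,"hand":0.005}]' >/dev/null; for i in 1 2; do python3 plan.py .4785 .2228 .05 124.74|head -2;python3 -m pendant '[{"dx":0,"dy":0,"dz":0,"rx":0,"ry":0,"rz":0,"hand":0.005}]' >/dev/null; done
python3 plan.py .4785 .2228 .05 124.74|head -2
python3 - <<'E'
from rig import manip
import cv2
f=cv2.cvtColor(manip.get_image("side")["frame"],cv2.COLOR_RGB2BGR)
g=cv2.cvtColor(manip.get_image("top")["frame"],cv2.COLOR_RGB2BGR)
cv2.imwrite("pics/s6.png",cv2.vconcat([cv2.resize(f[145:205,240:370],(780,360),interpolation=cv2.INTER_CUBIC),cv2.copyMakeBorder(cv2.resize(g[165:235,165:265],(342,240)),0,0,0,438,0)]))
E
```

```text
t 17.83 pos [0.4779 0.2235 0.0495] yaw 124.73 tilt [-0.16 -0.02] F [0.  0.3 0.4] w 0.013 g 30.4
rz -0.01 rows 0.0007567911512182945 | after: dx -0.0009 dy 0.0001 dz -0.0005 q6 -17.3
t 17.92 pos [0.4791 0.2239 0.0506] yaw 124.77 tilt [0.02 0.03] F [-0.5 -0.6 -0.1] w 0.013 g 30.4
rz 0.03 rows 0.004314524280159405 | after: dx -0.0006 dy -0.0011 dz 0.0006 q6 -17.3
t 18.0 pos [0.4794 0.224  0.051 ] yaw 124.8 tilt [0.07 0.05] F [ 0.1 -1.2 -0.9] w 0.0128 g 30.4
rz 0.06 rows 0.007901436684526126 | after: dx -0.0005 dy -0.0014 dz 0.001 q6 -17.3
```

View pics/s6.png

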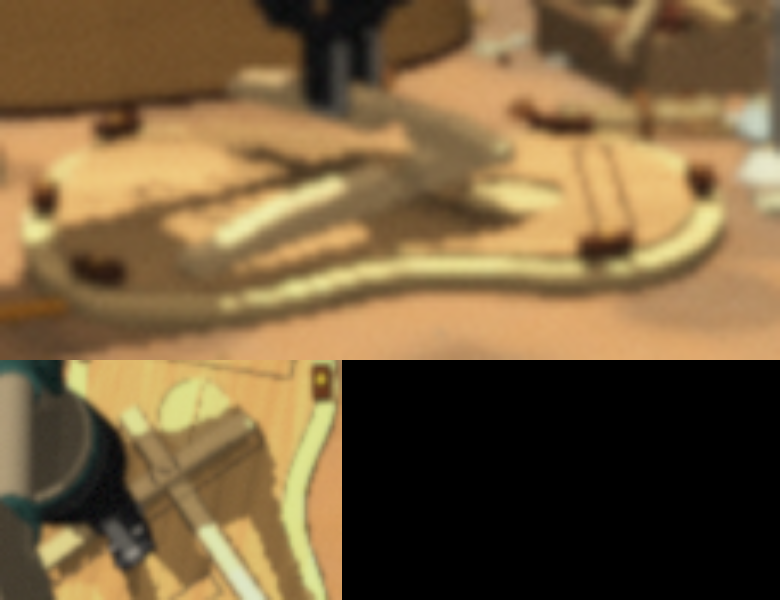

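The leg hangs level across the first one, crossing at about (430,170) over the notch. I'll lower it in steps and check the force.

```bash
python3 -m pendant '[{"dx":-0.0006,"dy":-0.0006,"dz":0.005,"rx":0,"ry":0,"rz":0,"hand":0.005},{"dx":0,"dy":0,"dz":0.004,"rx":0,"ry":0,"rz":0,"hand":0.005},{"dx":0,"dy":0,"dz":0.003,"rx":0,"ry":0,"rz":0,"hand":0.005},{"dx":0,"dy":0,"dz":0.003,"rx":0,"ry":0,"rz":0,"hand":0.005},{"dx":0,"dy":0,"dz":0,"rx":0,"ry":0,"rz":0,"hand":0.005}]'; python3 -m pendant '[{"dx":0,"dy":0,"dz":0.003,"rx":0,"ry":0,"rz":0,"hand":0.005},{"dx":0,"dy":0,"dz":0.002,"rx":0,"ry":0,"rz":0,"hand":0.005},{"dx":0,"dy":0,"dz":0,"rx":0,"ry":0,"rz":0,"hand":0.005}]'; python3 plan.py .4785 .2228 .0215 124.74
```

```text
clock: 18.52
position: [0.4777, 0.2227, 0.0339]
ee_rot: [-0.001, 0.463, 0.886, -0.001]
contact_force: [-1.6, -0.6, -1.6]
width: 0.0131
gripper_force: 30.4
clock: 18.77
position: [0.478, 0.2228, 0.0293]
ee_rot: [-0.001, 0.463, 0.886, -0.0]
contact_force: [-0.2, 0.9, 0.3]
width: 0.0134
gripper_force: 30.4
t 18.77 pos [0.478  0.2228 0.0293] yaw 124.83 tilt [-0.1  -0.01] F [-0.2  0.9  0.3] w 0.0134 g 30.4
rz 0.09 rows 0.013482519403457413 | after: dx -0.0003 dy 0.0004 dz 0.0078 q6 -17.4
rotvec [-0.09 -0.05  0.09] dpos in final [-0.0003  0.0004  0.0078]
```

```bash
python3 -m pendant '[{"dx":0,"dy":0,"dz":0.003,"rx":0,"ry":0,"rz":0,"hand":0.005},{"dx":0,"dy":0,"dz":0.003,"rx":0,"ry":0,"rz":0,"hand":0.005},{"dx":0,"dy":0,"dz":0,"rx":0,"ry":0,"rz":0,"hand":0.005},{"dx":0,"dy":0,"dz":0,"rx":0,"ry":0,"rz":0,"hand":0.005}]';  python3 -m pendant '[{"dx":0,"dy":0,"dz":0.0018,"rx":0,"ry":0,"rz":0,"hand":0.005},{"dx":0,"dy":0,"dz":0,"rx":0,"ry":0,"rz":0,"hand":0.005},{"dx":0,"dy":0,"dz":0,"rx":0,"ry":0,"rz":0,"hand":0.005}]'
```

```text
clock: 19.1
position: [0.4781, 0.2228, 0.0235]
ee_rot: [-0.001, 0.463, 0.886, -0.0]
contact_force: [-0.1, -0.1, -0.7]
width: 0.0134
gripper_force: 30.4
clock: 19.35
position: [0.4783, 0.2229, 0.022]
ee_rot: [-0.0, 0.463, 0.886, -0.0]
contact_force: [-0.2, -0.7, -0.4]
width: 0.0129
gripper_force: 30.4
```

```bash
python3 -m pendant '[{"dx":0,"dy":0,"dz":0.0012,"rx":0,"ry":0,"rz":0,"hand":0.005},{"dx":0,"dy":0,"dz":0.0008,"rx":0,"ry":0,"rz":0,"hand":0.005},{"dx":0,"dy":0,"dz":0,"rx":0,"ry":0,"rz":0,"hand":0.005},{"dx":0,"dy":0,"dz":0,"rx":0,"ry":0,"rz":0,"hand":0.005}]';  python3 -m pendant '[{"dx":0,"dy":0,"dz":0,"rx":0,"ry":0,"rz":0,"hand":0.03},{"dx":0,"dy":0,"dz":0,"rx":0,"ry":0,"rz":0,"hand":0.03},{"dx":0,"dy":0,"dz":0,"rx":0,"ry":0,"rz":0,"hand":0.04},{"dx":0,"dy":0,"dz":-0.008,"rx":0,"ry":0,"rz":0,"hand":0.04},{"dx":0,"dy":0,"dz":-0.015,"rx":0,"ry":0,"rz":0,"hand":0.04},{"dx":0,"dy":0,"dz":-0.025,"rx":0,"ry":0,"rz":0,"hand":0.045},{"dx":0,"dy":0,"dz":-0.025,"rx":0,"ry":0,"rz":0,"hand":0.045},{"dx":0,"dy":0,"dz":-0.025,"rx":0,"ry":0,"rz":0,"hand":0.045}]'
python3 -m pendant '[{"dx":-0.0266,"dy":-0.0183,"dz":0,"rx":0,"ry":0,"rz":0,"hand":0.045},{"dx":-0.0266,"dy":-0.0183,"dz":0,"rx":0,"ry":0,"rz":0,"hand":0.045},{"dx":-0.0266,"dy":-0.0183,"dz":0,"rx":0,"ry":0,"rz":0,"hand":0.045},{"dx":-0.0266,"dy":-0.0183,"dz":0,"rx":0,"ry":0,"rz":0,"hand":0.045},{"dx":-0.0266,"dy":-0.0183,"dz":0,"rx":0,"ry":0,"rz":0,"hand":0.045},{"dx":-0.0266,"dy":-0.0183,"dz":0,"rx":0,"ry":0,"rz":0,"hand":0.045},{"dx":-0.0266,"dy":-0.0183,"dz":0,"rx":0,"ry":0,"rz":0,"hand":0.045},{"dx":-0.0266,"dy":-0.0183,"dz":0,"rx":0,"ry":0,"rz":0,"hand":0.045},{"dx":-0.0266,"dy":-0.0183,"dz":0,"rx":0,"ry":0,"rz":0,"hand":0.045},{"dx":-0.0266,"dy":-0.0183,"dz":0,"rx":0,"ry":0,"rz":0,"hand":0.045},{"dx":-0.0266,"dy":-0.0183,"dz":0,"rx":0,"ry":0,"rz":0,"hand":0.045},{"dx":-0.0266,"dy":-0.0183,"dz":0,"rx":0,"ry":0,"rz":0,"hand":0.045}]' >/dev/null
python3 -m pendant '[{"dx":0,"dy":0,"dz":0,"rx":0,"ry":0,"rz":7.08,"hand":0.045},{"dx":0,"dy":0,"dz":0,"rx":0,"ry":0,"rz":7.08,"hand":0.045},{"dx":0,"dy":0,"dz":0,"rx":0,"ry":0,"rz":7.08,"hand":0.045},{"dx":0,"dy":0,"dz":0,"rx":0,"ry":0,"rz":7.08,"hand":0.045},{"dx":0,"dy":0,"dz":0,"rx":0,"ry":0,"rz":7.08,"hand":0.045},{"dx":0,"dy":0,"dz":0,"rx":0,"ry":0,"rz":7.08,"hand":0.045},{"dx":0,"dy":0,"dz":0,"rx":0,"ry":0,"rz":7.08,"hand":0.045},{"dx":0,"dy":0,"dz":0,"rx":0,"ry":0,"rz":7.08,"hand":0.045},{"dx":0,"dy":0,"dz":0,"rx":0,"ry":0,"rz":7.08,"hand":0.045},{"dx":0,"dy":0,"dz":0,"rx":0,"ry":0,"rz":7.08,"hand":0.045}]' >/dev/null
python3 -m pendant '[{"dx":0,"dy":0,"dz":0,"rx":0,"ry":0,"rz":7.08,"hand":0.045},{"dx":0,"dy":0,"dz":0,"rx":0,"ry":0,"rz":7.08,"hand":0.045},{"dx":0,"dy":0,"dz":0,"rx":0,"ry":0,"rz":7.08,"hand":0.045},{"dx":0,"dy":0,"dz":0,"rx":0,"ry":0,"rz":7.08,"hand":0.045},{"dx":0,"dy":0,"dz":0,"rx":0,"ry":0,"rz":7.08,"hand":0.045},{"dx":0,"dy":0,"dz":0,"rx":0,"ry":0,"rz":7.08,"hand":0.045},{"dx":0,"dy":0,"dz":0,"rx":0,"ry":0,"rz":7.08,"hand":0.045},{"dx":0,"dy":0,"dz":0,"rx":0,"ry":0,"rz":7.08,"hand":0.045},{"dx":0,"dy":0,"dz":0,"rx":0,"ry":0,"rz":7.08,"hand":0.045},{"dx":0,"dy":0,"dz":0,"rx":0,"ry":0,"rz":7.08,"hand":0.045},{"dx":0,"dy":0,"dz":0,"rx":0,"ry":0,"rz":0,"hand":0.045},{"dx":0,"dy":0,"dz":0,"rx":0,"ry":0,"rz":0,"hand":0.045}]' >/dev/null
python3 plan.py .48 -.165 .005 -17
cat > look.py <<'E'
import sys
from h import *
from rig import manip
F=[]
for n,(x0,y0,x1,y1),k in(("side",(240,145,370,205),6),("top",(170,160,255,240),5)):
    d=manip.get_image(n); im=cv2.resize(cv2.cvtColor(d["frame"],cv2.COLOR_RGB2BGR)[y0:y1,x0:x1],None,fx=k,fy=k,interpolation=cv2.INTER_CUBIC)
    F.append(im)
h=max(f.shape[0] for f in F)
out=np.zeros((F[0].shape[0]//2+h,800,3),np.uint8)
a=cv2.resize(F[0],(520,240));out=np.zeros((600,800,3),np.uint8);out[:240,:520]=a;out[240:600,:383]=cv2.resize(F[1],(383,360))
cv2.imwrite(sys.argv[1],out)
E
python3 look.py pics/s7.png
```

```text
clock: 19.68
position: [0.4783, 0.2229, 0.0219]
ee_rot: [-0.0, 0.463, 0.886, 0.0]
contact_force: [-4.0, -0.9, 14.9]
width: 0.0126
gripper_force: 32.1
clock: 20.35
position: [0.4781, 0.2227, 0.1191]
ee_rot: [-0.001, 0.463, 0.886, -0.0]
contact_force: [0.7, 0.5, 0.1]
width: 0.0454
gripper_force: 0.0
t 23.18 pos [ 0.4804 -0.1646  0.1181] yaw -16.59 tilt [-0.06  0.01] F [0.4 0.  0.3] w 0.0449 g 0.0
rz 0.41 rows 0.05882875738528729 | after: dx -0.0003 dy 0.0005 dz 0.1131 q6 79.8
rotvec [0.01 0.06 0.41] dpos in final [-0.0003  0.0005  0.1131]
```

View pics/s7.png

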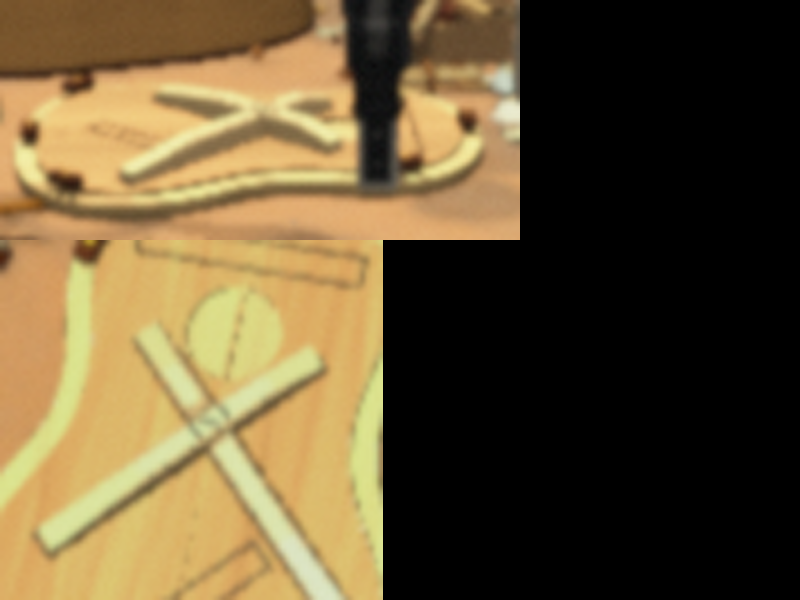

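The X is locked flat: the tops are flush at about (262,108) in the side view and the pencil marks sit on the crossing at (208,415). Next is the long bar.

```bash
python3 -m pendant '[{"dx":0,"dy":0.0003,"dz":0.028,"rx":0,"ry":0,"rz":0.3,"hand":0.045},{"dx":0,"dy":0,"dz":0.028,"rx":0,"ry":0,"rz":0,"hand":0.045},{"dx":0,"dy":0,"dz":0.025,"rx":0,"ry":0,"rz":0,"hand":0.045},{"dx":0,"dy":0,"dz":0.015,"rx":0,"ry":0,"rz":0,"hand":0.045},{"dx":0,"dy":0,"dz":0.01,"rx":0,"ry":0,"rz":0,"hand":0.045},{"dx":0,"dy":0,"dz":0.007,"rx":0,"ry":0,"rz":0,"hand":0.045},{"dx":0,"dy":0,"dz":0,"rx":0,"ry":0,"rz":0,"hand":0.045},{"dx":0,"dy":0,"dz":0,"rx":0,"ry":0,"rz":0,"hand":0.005},{"dx":0,"dy":0,"dz":0,"rx":0,"ry":0,"rz":0,"hand":0.005},{"dx":0,"dy":0,"dz":0,"rx":0,"ry":0,"rz":0,"hand":0.005},{"dx":0,"dy":0,"dz":0,"rx":0,"ry":0,"rz":0,"hand":0.005},{"dx":0,"dy":0,"dz":0,"rx":0,"ry":0,"rz":0,"hand":0.005}]' 30; python3 plan.py .48 -.165 .005 -17
python3 -m pendant '[{"dx":0,"dy":0,"dz":-0.01,"rx":0,"ry":0,"rz":0,"hand":0.005},{"dx":0,"dy":0,"dz":-0.02,"rx":0,"ry":0,"rz":0,"hand":0.005},{"dx":0,"dy":0,"dz":-0.025,"rx":0,"ry":0,"rz":0,"hand":0.005},{"dx":0,"dy":0,"dz":-0.025,"rx":0,"ry":0,"rz":0,"hand":0.005},{"dx":0,"dy":0,"dz":-0.02,"rx":0,"ry":0,"rz":0,"hand":0.005},{"dx":0,"dy":0,"dz":-0.01,"rx":0,"ry":0,"rz":0,"hand":0.005}]'; python3 plan.py .5949 .1767 .05 -17
```

```text
clock: 24.28
position: [0.4812, -0.1653, 0.006]
ee_rot: [0.0, 0.989, -0.148, 0.001]
contact_force: [-0.2, 0.3, 5.2]
width: 0.0129
gripper_force: 31.0
t 24.28 pos [ 0.4812 -0.1653  0.006 ] yaw -17.06 tilt [ 0.08 -0.06] F [-0.2  0.3  5.2] w 0.0129 g 31.0
rz -0.06 rows 0.008848646497012527 | after: dx -0.0012 dy 0.0 dz 0.001 q6 80.3
rotvec [ 0.04 -0.09 -0.06] dpos in final [-0.0012  0.      0.001 ]
clock: 24.78
position: [0.4815, -0.1654, 0.1181]
ee_rot: [0.001, 0.989, -0.148, 0.002]
contact_force: [0.6, 0.5, -0.4]
width: 0.013
gripper_force: 30.3
t 24.78 pos [ 0.4815 -0.1654  0.1181] yaw -17.06 tilt [ 0.18 -0.11] F [ 0.6  0.5 -0.4] w 0.013 g 30.3
rz -0.06 rows 0.00837560185880599 | after: dx 0.0084 dy -0.3603 dz 0.0681 q6 80.3
rotvec [ 0.05 -0.2  -0.06] dpos in final [ 0.0084 -0.3603  0.0681]
```

```bash
python3 -m pendant '[{"dx":0.0007,"dy":-0.03,"dz":0,"rx":0,"ry":0,"rz":0,"hand":0.005},{"dx":0.0007,"dy":-0.03,"dz":0,"rx":0,"ry":0,"rz":0,"hand":0.005},{"dx":0.0007,"dy":-0.03,"dz":0,"rx":0,"ry":0,"rz":0,"hand":0.005},{"dx":0.0007,"dy":-0.03,"dz":0,"rx":0,"ry":0,"rz":0,"hand":0.005},{"dx":0.0007,"dy":-0.03,"dz":0,"rx":0,"ry":0,"rz":0,"hand":0.005},{"dx":0.0007,"dy":-0.03,"dz":0,"rx":0,"ry":0,"rz":0,"hand":0.005},{"dx":0.0007,"dy":-0.03,"dz":0,"rx":0,"ry":0,"rz":0,"hand":0.005},{"dx":0.0007,"dy":-0.03,"dz":0,"rx":0,"ry":0,"rz":0,"hand":0.005},{"dx":0.0007,"dy":-0.03,"dz":0,"rx":0,"ry":0,"rz":0,"hand":0.005},{"dx":0.0007,"dy":-0.03,"dz":0,"rx":0,"ry":0,"rz":0,"hand":0.005},{"dx":0.0007,"dy":-0.03,"dz":0,"rx":0,"ry":0,"rz":0,"hand":0.005},{"dx":0.0007,"dy":-0.03,"dz":0,"rx":0,"ry":0,"rz":0,"hand":0.005}]' >/dev/null
python3 -m pendant '[{"dx":0,"dy":0,"dz":0,"rx":0,"ry":0,"rz":-6.91,"hand":0.005},{"dx":0,"dy":0,"dz":0,"rx":0,"ry":0,"rz":-6.91,"hand":0.005},{"dx":0,"dy":0,"dz":0,"rx":0,"ry":0,"rz":-6.91,"hand":0.005},{"dx":0,"dy":0,"dz":0,"rx":0,"ry":0,"rz":-6.91,"hand":0.005},{"dx":0,"dy":0,"dz":0,"rx":0,"ry":0,"rz":-6.91,"hand":0.005},{"dx":0,"dy":0,"dz":0,"rx":0,"ry":0,"rz":-6.91,"hand":0.005},{"dx":0,"dy":0,"dz":0,"rx":0,"ry":0,"rz":-6.91,"hand":0.005},{"dx":0,"dy":0,"dz":0,"rx":0,"ry":0,"rz":-6.91,"hand":0.005},{"dx":0,"dy":0,"dz":0,"rx":0,"ry":0,"rz":-6.91,"hand":0.005},{"dx":0,"dy":0,"dz":0,"rx":0,"ry":0,"rz":-6.91,"hand":0.005},{"dx":0,"dy":0,"dz":0,"rx":0,"ry":0,"rz":-6.91,"hand":0.005},{"dx":0,"dy":0,"dz":0,"rx":0,"ry":0,"rz":-6.91,"hand":0.005}]' >/dev/null
python3 -m pendant '[{"dx":0,"dy":0,"dz":0,"rx":0,"ry":0,"rz":-6.91,"hand":0.005},{"dx":0,"dy":0,"dz":0,"rx":0,"ry":0,"rz":-6.91,"hand":0.005},{"dx":0,"dy":0,"dz":0,"rx":0,"ry":0,"rz":0,"hand":0.005},{"dx":0,"dy":0,"dz":0,"rx":0,"ry":0,"rz":0,"hand":0.005}]'; python3 plan.py .5949 .1767 .05 79.74
```

```text
clock: 27.12
position: [0.5936, 0.1767, 0.1145]
ee_rot: [-0.001, 0.769, 0.639, -0.001]
contact_force: [-0.6, 0.1, -1.0]
width: 0.0128
gripper_force: 30.3
t 27.12 pos [0.5936 0.1767 0.1145] yaw 79.5 tilt [-0.12 -0.  ] F [-0.6  0.1 -1. ] w 0.0128 g 30.3
rz -0.24 rows 0.0338438532084524 | after: dx 0.0002 dy 0.0013 dz 0.0645 q6 20.6
rotvec [-0.12  0.02 -0.24] dpos in final [0.0002 0.0013 0.0645]
```

```bash
python3 -m pendant '[{"dx":0,"dy":0.0007,"dz":0.025,"rx":0,"ry":0,"rz":-0.2,"hand":0.005},{"dx":0,"dy":0,"dz":0.025,"rx":0,"ry":0,"rz":0,"hand":0.005},{"dx":0,"dy":0,"dz":0.02,"rx":0,"ry":0,"rz":0,"hand":0.005},{"dx":0,"dy":0,"dz":0.014,"rx":0,"ry":0,"rz":0,"hand":0.005},{"dx":0,"dy":0,"dz":0.004,"rx":0,"ry":0,"rz":0,"hand":0.005},{"dx":0,"dy":0,"dz":0,"rx":0,"ry":0,"rz":0,"hand":0.005},{"dx":0,"dy":0,"dz":0,"rx":0,"ry":0,"rz":0,"hand":0.005}]'; python3 plan.py .5949 .1767 .0215 79.74
```

```text
clock: 27.7
position: [0.595, 0.1768, 0.0273]
ee_rot: [-0.0, 0.767, 0.642, -0.0]
contact_force: [-0.1, -0.0, 0.3]
width: 0.0129
gripper_force: 30.3
t 27.7 pos [0.595  0.1768 0.0273] yaw 79.81 tilt [-0.03  0.01] F [-0.1 -0.   0.3] w 0.0129 g 30.3
rz 0.07 rows 0.009977411846632225 | after: dx -0.0001 dy -0.0001 dz 0.0058 q6 20.3
rotvec [-0.03 -0.01  0.07] dpos in final [-0.0001 -0.0001  0.0058]
```

```bash
python3 -m pendant '[{"dx":0,"dy":0,"dz":0.003,"rx":0,"ry":0,"rz":0,"hand":0.005},{"dx":0,"dy":0,"dz":0.002,"rx":0,"ry":0,"rz":0,"hand":0.005},{"dx":0,"dy":0,"dz":0.0015,"rx":0,"ry":0,"rz":0,"hand":0.005},{"dx":0,"dy":0,"dz":0,"rx":0,"ry":0,"rz":0,"hand":0.005},{"dx":0,"dy":0,"dz":0,"rx":0,"ry":0,"rz":0,"hand":0.005}]';  python3 -m pendant '[{"dx":0,"dy":0,"dz":0,"rx":0,"ry":0,"rz":0,"hand":0.03},{"dx":0,"dy":0,"dz":0,"rx":0,"ry":0,"rz":0,"hand":0.03},{"dx":0,"dy":0,"dz":0,"rx":0,"ry":0,"rz":0,"hand":0.04},{"dx":0,"dy":0,"dz":-0.008,"rx":0,"ry":0,"rz":0,"hand":0.04},{"dx":0,"dy":0,"dz":-0.015,"rx":0,"ry":0,"rz":0,"hand":0.04},{"dx":0,"dy":0,"dz":-0.025,"rx":0,"ry":0,"rz":0,"hand":0.045},{"dx":0,"dy":0,"dz":-0.025,"rx":0,"ry":0,"rz":0,"hand":0.045},{"dx":0,"dy":0,"dz":-0.025,"rx":0,"ry":0,"rz":0,"hand":0.045}]'
python3 plan.py .5085 -.272 .1 79.74
python3 - <<'E'
from h import *
from rig import manip
print(back(manip.get_image("side"),[403.7,211],0))
E
```

```text
clock: 28.12
position: [0.5954, 0.1768, 0.0221]
ee_rot: [0.0, 0.767, 0.642, 0.001]
contact_force: [-1.4, -0.4, 5.2]
width: 0.0131
gripper_force: 30.9
clock: 28.78
position: [0.5945, 0.1766, 0.1196]
ee_rot: [-0.001, 0.767, 0.642, -0.001]
contact_force: [-0.2, 0.9, -0.0]
width: 0.045
gripper_force: 0.0
t 28.78 pos [0.5945 0.1766 0.1196] yaw 79.87 tilt [-0.09  0.  ] F [-0.2  0.9 -0. ] w 0.045 g 0.0
rz 0.13 rows 0.018249350182900668 | after: dx -0.4568 dy -0.0047 dz 0.0196 q6 20.2
rotvec [-0.09  0.01  0.13] dpos in final [-0.4568 -0.0047  0.0196]
[[ 0.68630674 -0.06299042  0.        ]]
```

```bash
python3 -m pendant '[{"dx":-0.038,"dy":-0.0004,"dz":0,"rx":0,"ry":0,"rz":0,"hand":0.045},{"dx":-0.038,"dy":-0.0004,"dz":0,"rx":0,"ry":0,"rz":0,"hand":0.045},{"dx":-0.038,"dy":-0.0004,"dz":0,"rx":0,"ry":0,"rz":0,"hand":0.045},{"dx":-0.038,"dy":-0.0004,"dz":0,"rx":0,"ry":0,"rz":0,"hand":0.045},{"dx":-0.038,"dy":-0.0004,"dz":0,"rx":0,"ry":0,"rz":0,"hand":0.045},{"dx":-0.038,"dy":-0.0004,"dz":0,"rx":0,"ry":0,"rz":0,"hand":0.045},{"dx":-0.038,"dy":-0.0004,"dz":0,"rx":0,"ry":0,"rz":0,"hand":0.045},{"dx":-0.038,"dy":-0.0004,"dz":0,"rx":0,"ry":0,"rz":0,"hand":0.045},{"dx":-0.038,"dy":-0.0004,"dz":0,"rx":0,"ry":0,"rz":0,"hand":0.045},{"dx":-0.038,"dy":-0.0004,"dz":0,"rx":0,"ry":0,"rz":0,"hand":0.045},{"dx":-0.038,"dy":-0.0004,"dz":0,"rx":0,"ry":0,"rz":0,"hand":0.045},{"dx":-0.038,"dy":-0.0004,"dz":0,"rx":0,"ry":0,"rz":0,"hand":0.045}]' >/dev/null
python3 -m pendant '[{"dx":0,"dy":0,"dz":0,"rx":0,"ry":0,"rz":6.98,"hand":0.045},{"dx":0,"dy":0,"dz":0,"rx":0,"ry":0,"rz":6.98,"hand":0.045},{"dx":0,"dy":0,"dz":0,"rx":0,"ry":0,"rz":6.98,"hand":0.045},{"dx":0,"dy":0,"dz":0,"rx":0,"ry":0,"rz":6.98,"hand":0.045},{"dx":0,"dy":0,"dz":0,"rx":0,"ry":0,"rz":6.98,"hand":0.045},{"dx":0,"dy":0,"dz":0,"rx":0,"ry":0,"rz":6.98,"hand":0.045},{"dx":0,"dy":0,"dz":0,"rx":0,"ry":0,"rz":6.98,"hand":0.045},{"dx":0,"dy":0,"dz":0,"rx":0,"ry":0,"rz":6.98,"hand":0.045},{"dx":0,"dy":0,"dz":0,"rx":0,"ry":0,"rz":6.98,"hand":0.045},{"dx":0,"dy":0,"dz":0,"rx":0,"ry":0,"rz":6.98,"hand":0.045},{"dx":0,"dy":0,"dz":0,"rx":0,"ry":0,"rz":0,"hand":0.045},{"dx":0,"dy":0,"dz":0,"rx":0,"ry":0,"rz":0,"hand":0.045}]'; python3 plan.py .5085 -.272 .005 10
```

```text
clock: 30.83
position: [0.5098, -0.2714, 0.1186]
ee_rot: [-0.0, 0.996, 0.089, -0.0]
contact_force: [-0.1, 0.3, 0.5]
width: 0.0447
gripper_force: 0.0
t 30.83 pos [ 0.5098 -0.2714  0.1186] yaw 10.25 tilt [-0.05 -0.  ] F [-0.1  0.3  0.5] w 0.0447 g 0.0
rz 0.25 rows 0.03524780945231295 | after: dx -0.0014 dy 0.0004 dz 0.1136 q6 44.9
rotvec [-0.01  0.05  0.25] dpos in final [-0.0014  0.0004  0.1136]
```

```bash
python3 -m pendant '[{"dx":-0.001,"dy":0.0003,"dz":0.028,"rx":0,"ry":0,"rz":0.2,"hand":0.045},{"dx":0,"dy":0,"dz":0.028,"rx":0,"ry":0,"rz":0,"hand":0.045},{"dx":0,"dy":0,"dz":0.025,"rx":0,"ry":0,"rz":0,"hand":0.045},{"dx":0,"dy":0,"dz":0.015,"rx":0,"ry":0,"rz":0,"hand":0.045},{"dx":0,"dy":0,"dz":0.01,"rx":0,"ry":0,"rz":0,"hand":0.045},{"dx":0,"dy":0,"dz":0.007,"rx":0,"ry":0,"rz":0,"hand":0.045},{"dx":0,"dy":0,"dz":0,"rx":0,"ry":0,"rz":0,"hand":0.045},{"dx":0,"dy":0,"dz":0,"rx":0,"ry":0,"rz":0,"hand":0.005},{"dx":0,"dy":0,"dz":0,"rx":0,"ry":0,"rz":0,"hand":0.005},{"dx":0,"dy":0,"dz":0,"rx":0,"ry":0,"rz":0,"hand":0.005},{"dx":0,"dy":0,"dz":0,"rx":0,"ry":0,"rz":0,"hand":0.005},{"dx":0,"dy":0,"dz":0,"rx":0,"ry":0,"rz":0,"hand":0.005}]' 30; python3 plan.py .5085 -.272 .005 10
python3 -m pendant '[{"dx":0,"dy":0,"dz":-0.01,"rx":0,"ry":0,"rz":0,"hand":0.005},{"dx":0,"dy":0,"dz":-0.02,"rx":0,"ry":0,"rz":0,"hand":0.005},{"dx":0,"dy":0,"dz":-0.025,"rx":0,"ry":0,"rz":0,"hand":0.005},{"dx":0,"dy":0,"dz":-0.025,"rx":0,"ry":0,"rz":0,"hand":0.005},{"dx":0,"dy":0,"dz":-0.02,"rx":0,"ry":0,"rz":0,"hand":0.005},{"dx":0,"dy":0,"dz":-0.01,"rx":0,"ry":0,"rz":0,"hand":0.005}]'; python3 plan.py .4081 .2003 .05 10
```

```text
clock: 31.83
position: [0.5097, -0.2724, 0.0066]
ee_rot: [0.001, 0.996, 0.086, 0.001]
contact_force: [-0.4, -0.4, 5.7]
width: 0.0131
gripper_force: 30.9
t 31.83 pos [ 0.5097 -0.2724  0.0066] yaw 9.89 tilt [ 0.07 -0.08] F [-0.4 -0.4  5.7] w 0.0131 g 30.9
rz -0.11 rows 0.01615064938635718 | after: dx -0.0011 dy -0.0006 dz 0.0016 q6 45.1
rotvec [ 0.09 -0.06 -0.11] dpos in final [-0.0011 -0.0006  0.0016]
clock: 32.33
position: [0.51, -0.2726, 0.1188]
ee_rot: [0.001, 0.996, 0.086, 0.001]
contact_force: [0.7, -0.2, 0.4]
width: 0.0131
gripper_force: 30.2
t 32.33 pos [ 0.51   -0.2726  0.1188] yaw 9.88 tilt [ 0.17 -0.15] F [ 0.7 -0.2  0.4] w 0.0131 g 30.2
rz -0.12 rows 0.017258823075926393 | after: dx -0.0183 dy -0.4834 dz 0.0688 q6 45.1
rotvec [ 0.17 -0.14 -0.12] dpos in final [-0.0183 -0.4834  0.0688]
```

```bash
python3 -m pendant '[{"dx":-0.0011,"dy":-0.0302,"dz":0,"rx":0,"ry":0,"rz":0,"hand":0.005},{"dx":-0.0011,"dy":-0.0302,"dz":0,"rx":0,"ry":0,"rz":0,"hand":0.005},{"dx":-0.0011,"dy":-0.0302,"dz":0,"rx":0,"ry":0,"rz":0,"hand":0.005},{"dx":-0.0011,"dy":-0.0302,"dz":0,"rx":0,"ry":0,"rz":0,"hand":0.005},{"dx":-0.0011,"dy":-0.0302,"dz":0,"rx":0,"ry":0,"rz":0,"hand":0.005},{"dx":-0.0011,"dy":-0.0302,"dz":0,"rx":0,"ry":0,"rz":0,"hand":0.005},{"dx":-0.0011,"dy":-0.0302,"dz":0,"rx":0,"ry":0,"rz":0,"hand":0.005},{"dx":-0.0011,"dy":-0.0302,"dz":0,"rx":0,"ry":0,"rz":0,"hand":0.005}]' >/dev/null
python3 -m pendant '[{"dx":-0.0011,"dy":-0.0302,"dz":0,"rx":0,"ry":0,"rz":0,"hand":0.005},{"dx":-0.0011,"dy":-0.0302,"dz":0,"rx":0,"ry":0,"rz":0,"hand":0.005},{"dx":-0.0011,"dy":-0.0302,"dz":0,"rx":0,"ry":0,"rz":0,"hand":0.005},{"dx":-0.0011,"dy":-0.0302,"dz":0,"rx":0,"ry":0,"rz":0,"hand":0.005},{"dx":-0.0011,"dy":-0.0302,"dz":0,"rx":0,"ry":0,"rz":0,"hand":0.005},{"dx":-0.0011,"dy":-0.0302,"dz":0,"rx":0,"ry":0,"rz":0,"hand":0.005},{"dx":-0.0011,"dy":-0.0302,"dz":0,"rx":0,"ry":0,"rz":0,"hand":0.005},{"dx":-0.0011,"dy":-0.0302,"dz":0,"rx":0,"ry":0,"rz":0,"hand":0.005}]' >/dev/null
python3 -m pendant '[{"dx":0,"dy":0,"dz":0,"rx":0,"ry":0,"rz":-6.75,"hand":0.005},{"dx":0,"dy":0,"dz":0,"rx":0,"ry":0,"rz":-6.75,"hand":0.005},{"dx":0,"dy":0,"dz":0,"rx":0,"ry":0,"rz":-6.75,"hand":0.005},{"dx":0,"dy":0,"dz":0,"rx":0,"ry":0,"rz":-6.75,"hand":0.005},{"dx":0,"dy":0,"dz":0,"rx":0,"ry":0,"rz":-6.75,"hand":0.005},{"dx":0,"dy":0,"dz":0,"rx":0,"ry":0,"rz":-6.75,"hand":0.005},{"dx":0,"dy":0,"dz":0,"rx":0,"ry":0,"rz":-6.75,"hand":0.005},{"dx":0,"dy":0,"dz":0,"rx":0,"ry":0,"rz":-6.75,"hand":0.005},{"dx":0,"dy":0,"dz":0,"rx":0,"ry":0,"rz":-6.75,"hand":0.005}]' >/dev/null
python3 -m pendant '[{"dx":0,"dy":0,"dz":0,"rx":0,"ry":0,"rz":-6.75,"hand":0.005},{"dx":0,"dy":0,"dz":0,"rx":0,"ry":0,"rz":-6.75,"hand":0.005},{"dx":0,"dy":0,"dz":0,"rx":0,"ry":0,"rz":-6.75,"hand":0.005},{"dx":0,"dy":0,"dz":0,"rx":0,"ry":0,"rz":-6.75,"hand":0.005},{"dx":0,"dy":0,"dz":0,"rx":0,"ry":0,"rz":-6.75,"hand":0.005},{"dx":0,"dy":0,"dz":0,"rx":0,"ry":0,"rz":-6.75,"hand":0.005},{"dx":0,"dy":0,"dz":0,"rx":0,"ry":0,"rz":-6.75,"hand":0.005},{"dx":0,"dy":0,"dz":0,"rx":0,"ry":0,"rz":-6.75,"hand":0.005},{"dx":0,"dy":0,"dz":0,"rx":0,"ry":0,"rz":0,"hand":0.005},{"dx":0,"dy":0,"dz":0,"rx":0,"ry":0,"rz":0,"hand":0.005},{"dx":0,"dy":0,"dz":0,"rx":0,"ry":0,"rz":0,"hand":0.005}]'; python3 plan.py .4081 .2003 .0276 124.74
```

```text
clock: 35.33
position: [0.4084, 0.2011, 0.1154]
ee_rot: [-0.001, 0.466, 0.885, -0.0]
contact_force: [-0.5, 0.4, -0.2]
width: 0.013
gripper_force: 30.2
t 35.33 pos [0.4084 0.2011 0.1154] yaw 124.48 tilt [-0.08  0.  ] F [-0.5  0.4 -0.2] w 0.013 g 30.2
rz -0.26 rows 0.03704066908273619 | after: dx -0.0005 dy -0.0007 dz 0.0878 q6 -17.1
rotvec [-0.07 -0.05 -0.26] dpos in final [-0.0005 -0.0007  0.0878]
```

```bash
python3 -m pendant '[{"dx":-0.0003,"dy":-0.0005,"dz":0.025,"rx":0,"ry":0,"rz":-0.2,"hand":0.005},{"dx":0,"dy":0,"dz":0.025,"rx":0,"ry":0,"rz":0,"hand":0.005},{"dx":0,"dy":0,"dz":0.02,"rx":0,"ry":0,"rz":0,"hand":0.005},{"dx":0,"dy":0,"dz":0.014,"rx":0,"ry":0,"rz":0,"hand":0.005},{"dx":0,"dy":0,"dz":0.004,"rx":0,"ry":0,"rz":0,"hand":0.005},{"dx":0,"dy":0,"dz":0,"rx":0,"ry":0,"rz":0,"hand":0.005},{"dx":0,"dy":0,"dz":0,"rx":0,"ry":0,"rz":0,"hand":0.005}]'; python3 plan.py .4081 .2003 .0216 124.74
```

```text
clock: 35.92
position: [0.4088, 0.2008, 0.0279]
ee_rot: [-0.0, 0.463, 0.886, -0.0]
contact_force: [-0.6, -0.2, -0.2]
width: 0.0128
gripper_force: 30.2
t 35.92 pos [0.4088 0.2008 0.0279] yaw 124.78 tilt [-0.03  0.02] F [-0.6 -0.2 -0.2] w 0.0128 g 30.2
rz 0.04 rows 0.006176773382942916 | after: dx -0.0 dy -0.0008 dz 0.0063 q6 -17.4
rotvec [-0.02 -0.03  0.04] dpos in final [-0.     -0.0008  0.0063]
```

Press to contact, release, lift, and move clear to the right (−y) for a final look.

```bash
python3 -m pendant '[{"dx":0,"dy":-0.0004,"dz":0.003,"rx":0,"ry":0,"rz":0,"hand":0.005},{"dx":0,"dy":0,"dz":0.002,"rx":0,"ry":0,"rz":0,"hand":0.005},{"dx":0,"dy":0,"dz":0.0017,"rx":0,"ry":0,"rz":0,"hand":0.005},{"dx":0,"dy":0,"dz":0,"rx":0,"ry":0,"rz":0,"hand":0.005},{"dx":0,"dy":0,"dz":0,"rx":0,"ry":0,"rz":0,"hand":0.005}]';  python3 -m pendant '[{"dx":0,"dy":0,"dz":0,"rx":0,"ry":0,"rz":0,"hand":0.03},{"dx":0,"dy":0,"dz":0,"rx":0,"ry":0,"rz":0,"hand":0.03},{"dx":0,"dy":0,"dz":0,"rx":0,"ry":0,"rz":0,"hand":0.04},{"dx":0,"dy":0,"dz":-0.008,"rx":0,"ry":0,"rz":0,"hand":0.04},{"dx":0,"dy":0,"dz":-0.015,"rx":0,"ry":0,"rz":0,"hand":0.04},{"dx":0,"dy":0,"dz":-0.025,"rx":0,"ry":0,"rz":0,"hand":0.045},{"dx":0,"dy":0,"dz":-0.025,"rx":0,"ry":0,"rz":0,"hand":0.045},{"dx":0,"dy":0,"dz":-0.025,"rx":0,"ry":0,"rz":0,"hand":0.045},{"dx":0,"dy":0,"dz":-0.025,"rx":0,"ry":0,"rz":0,"hand":0.045}]'
python3 -m pendant '[{"dx":-0.0266,"dy":-0.0183,"dz":0,"rx":0,"ry":0,"rz":0,"hand":0.045},{"dx":-0.0266,"dy":-0.0183,"dz":0,"rx":0,"ry":0,"rz":0,"hand":0.045},{"dx":-0.0266,"dy":-0.0183,"dz":0,"rx":0,"ry":0,"rz":0,"hand":0.045},{"dx":-0.0266,"dy":-0.0183,"dz":0,"rx":0,"ry":0,"rz":0,"hand":0.045},{"dx":-0.0266,"dy":-0.0183,"dz":0,"rx":0,"ry":0,"rz":0,"hand":0.045},{"dx":-0.0266,"dy":-0.0183,"dz":0,"rx":0,"ry":0,"rz":0,"hand":0.045},{"dx":-0.0266,"dy":-0.0183,"dz":0,"rx":0,"ry":0,"rz":0,"hand":0.045},{"dx":-0.0266,"dy":-0.0183,"dz":0,"rx":0,"ry":0,"rz":0,"hand":0.045},{"dx":-0.0266,"dy":-0.0183,"dz":0,"rx":0,"ry":0,"rz":0,"hand":0.045},{"dx":-0.0266,"dy":-0.0183,"dz":0,"rx":0,"ry":0,"rz":0,"hand":0.045},{"dx":-0.0266,"dy":-0.0183,"dz":0,"rx":0,"ry":0,"rz":0,"hand":0.045},{"dx":-0.0266,"dy":-0.0183,"dz":0,"rx":0,"ry":0,"rz":0,"hand":0.045}]'
python3 -m pendant '[{"dx":-0.0266,"dy":-0.0183,"dz":0,"rx":0,"ry":0,"rz":0,"hand":0.045},{"dx":-0.0266,"dy":-0.0183,"dz":0,"rx":0,"ry":0,"rz":0,"hand":0.045},{"dx":-0.0266,"dy":-0.0183,"dz":0,"rx":0,"ry":0,"rz":0,"hand":0.045},{"dx":-0.0266,"dy":-0.0183,"dz":0,"rx":0,"ry":0,"rz":0,"hand":0.045},{"dx":-0.0266,"dy":-0.0183,"dz":0,"rx":0,"ry":0,"rz":0,"hand":0.045},{"dx":-0.0266,"dy":-0.0183,"dz":0,"rx":0,"ry":0,"rz":0,"hand":0.045},{"dx":0,"dy":0,"dz":0,"rx":0,"ry":0,"rz":0,"hand":0.045},{"dx":0,"dy":0,"dz":0,"rx":0,"ry":0,"rz":0,"hand":0.045}]'
python3 - <<'E'
from h import *
from rig import manip
d=manip.get_image("top")
x0,y0,x1,y1=160,140,265,265;k=4.8
im=cv2.resize(cv2.cvtColor(d["frame"],cv2.COLOR_RGB2BGR)[y0:y1,x0:x1],None,fx=k,fy=k,interpolation=cv2.INTER_CUBIC)
for n,x,y,a in(("up",.4697,.1742,-145.26),("down",.4785+.015*.57,.2228-.015*.822,124.74),("long",.5949,.1767,79.74),("short",.4081,.2003,124.74)):
    L,p,m=BR[n]
    P=np.array([[L/2,.007,.009],[L/2,-.007,.009],[-L/2,-.007,.009],[-L/2,.007,.009]]) 
    P=np.array([[L/2,.007,.009],[L/2,-.007,.009],[L/2-p,-.007,.018],[-L/2+m,-.007,.018],[-L/2,-.007,.009],[-L/2,.007,.009],[-L/2+m,.007,.018],[L/2-p,.007,.018]])
    q=((proj(d,T(x,y,.016,np.radians(a),P))+.5-[x0,y0])*k).astype(np.int32)
    cv2.polylines(im,[q],True,(0,0,255),1)
s=cv2.cvtColor(manip.get_image("side")["frame"],cv2.COLOR_RGB2BGR)
out=np.zeros((600,800,3),np.uint8);out[:im.shape[0],:im.shape[1]]=im
r=cv2.resize(s[140:220,240:420],(296,180));out[:180,504:]=r
cv2.imwrite("pics/fin.png",out)
E
```

```text
clock: 36.33
position: [0.4087, 0.2007, 0.0226]
ee_rot: [0.0, 0.463, 0.886, 0.001]
contact_force: [-1.6, -1.5, 12.8]
width: 0.013
gripper_force: 31.7
clock: 37.08
position: [0.4078, 0.2003, 0.1454]
ee_rot: [-0.001, 0.463, 0.886, -0.0]
contact_force: [0.2, 0.5, 0.2]
width: 0.045
gripper_force: 0.0
clock: 38.08
position: [0.4098, -0.1886, 0.1442]
ee_rot: [-0.0, 0.463, 0.886, -0.0]
contact_force: [1.0, 0.5, 0.2]
width: 0.045
gripper_force: 0.0
clock: 38.75
position: [0.4109, -0.3823, 0.1437]
ee_rot: [-0.001, 0.464, 0.886, -0.0]
contact_force: [-0.5, 0.4, 0.2]
width: 0.0451
gripper_force: 0.0
```

View pics/fin.png

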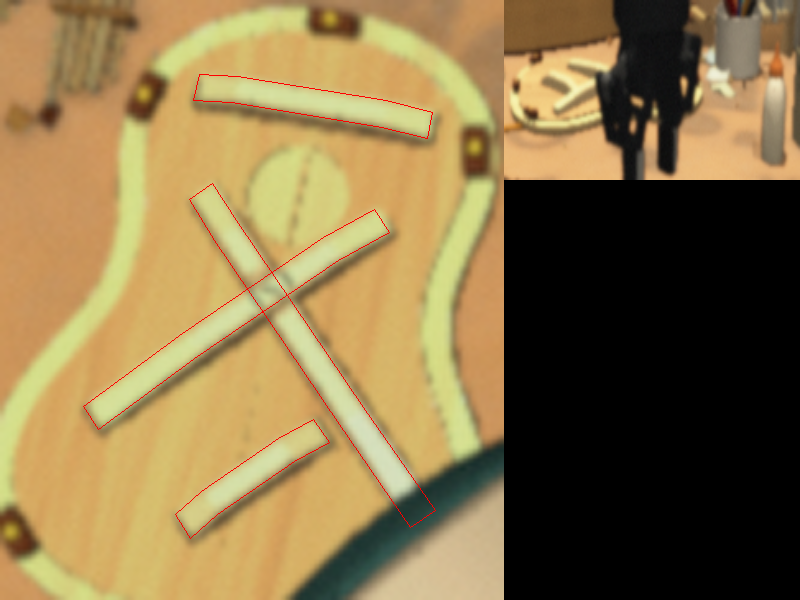

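All four braces match the projected outlines within about 1–2 mm: long bar (315,105), X crossing (270,290), short bar (252,480). The bottle is upright at (772,120) and the arm is clear, so I'm handing in.

```bash
python3 -c "
from rig import manip
print(manip.sign_off())"
```

```text
the job is handed in; nothing more can be done
None
```

I placed all four braces on their outlines, to within about 1–2 mm in the last top view (the arm hid the notch-up leg's far end), with the X legs locked flat and the glue bottle upright, and handed the job in at about 39 s; no verdict was returned.

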